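# Put the slotted-rod spring away under the cantilever tray

### The job

Swing the piece box's top tray up and over to the side, then thread the wide coil spring, the one with a straight bar across its top, over the upright slotted rod in the compartment underneath, twisting it slightly when the bar snags on the rod's end so that the bar drops into the slot and the spring sits fully home. Then swing the tray back until it is fully closed, and leave everything else on the table where it is.

Things in the scene. Friction and masses are not known exactly. Their poses are not given: they have to be found in the camera images.
- piece_box: The rosewood piece box, fixed to the table: open-topped compartment, outer size 186 (own x) by 166 (own y) by 100 mm high, walls and floor 8 mm thick. Origin at the centre of its underside, z up. A level tray covers it and swings towards the box's own +y side. Yaw varies about -0.25 to 0.4 rad.
- tray_arm (a joint): Swing of the tray's brass parallel arms (130 mm), rad: 0 closed (starts at 0 to 0.3), 2.36 parked open beside the box on its +y side. The tray stays level. At q each tray point is displaced from closed, in the box frame, by y = 0.13*(cos(0.5236)-cos(0.5236+q)), z = 0.13*(sin(0.5236+q)-sin(0.5236)) m. Stiff hinge: stays where left; 4 to 7 N at the handle moves it.
- tray_handle (a point): Centre of the tray's handle: pale wooden bar along the box's x, 100 mm long, 12 wide (y), 14 high, on two 12 mm posts 88 mm apart, over the tray's middle; closed, it is at (0, 0, 158 mm) in the box frame. Tray 182 x 160 mm, rim 28 mm high, underside 58 mm below this point; pieces fixed in it, to 17 mm high, stay 45 mm clear of the bar. Axes as the box's.
- rod: Steel spring rod, fixed upright on the compartment floor within 15 mm of the box's centre. Origin: centre of the underside of its flange (52 mm across, 4 high), 8 mm above the table. Rod 28 mm across, top end 88 mm above the origin, rounded, with a slot 10 mm wide, 18 deep right across it along the rod's own x (any yaw; half a turn makes no difference).
- spring_center (a point): Centre (half-way up) of the wide steel coil spring, upright and loose: 42 mm outside, 34 inside, 75 high, 0.12 kg, does not compress. A round bar 5 mm thick crosses its top along its own x (any yaw; half a turn makes no difference), 35 mm above this point. Seated on the flange, bar in slot, this point is 41.5 mm above the rod's origin; bar on the rod's end, 14 mm higher.
- thin_spring_center (a point): Bystander: centre of a thinner, taller steel spring with no bar, upright, 33 mm outside, 95 mm high; it does not fit the rod. Its place, the wide spring's, the burr's and the barrel's are swapped about.
- burr: Bystander: wooden burr puzzle, a cross of bars 66 mm in each direction. Origin at the centre of its underside.
- barrel: Bystander: turned wooden barrel, 56 mm across, 65 mm high. Origin at the centre of its underside.
- bowl: Bystander: jade green ceramic bowl, 110 mm across, 50 mm high. Origin at the centre of its underside.
- lens: Bystander: chrome hand lens lying flat, 184 mm long, ring 80 mm across centred 50 mm along its own +x, handle to -x, 12 mm high.
- corner_a: Bystander: L-shaped wooden picture-frame corner lying flat, legs 120 mm, 22 mm high, within 90 mm of its origin.
- corner_b: Bystander: a second frame corner, as the first.

How it is judged:
On the way, in this order (a step that is already met when the one before it is completed fails the run):
1. the tray is swung up and over, off the compartment (value of joint tray_arm above 1.7 rad), for 0.2 s.
2. the wide spring is threaded over the rod and sits home with its bar in the slot (z of spring_center in the frame of rod below 0.0465 m and horizontal distance between spring_center and rod below 0.007 m and angle between the x axis of spring_center and the x axis of rod, either way round below 0.3 rad and angle between spring_center's own z axis and vertical below 0.12 rad), for 0.2 s.
At the end, for the whole second after the job is handed in: The wide spring stands upright on the rod (within 7 mm of its axis and about 7 degrees of upright), its bar down in the slot, its foot within 5 mm of the flange; the tray is closed to within 0.1 rad and still (all of step 2 and value of joint tray_arm below 0.1 rad and velocity of joint tray_arm below 0.05 rad/s); the robot touches nothing.
It fails at once if a bystander (thin spring, burr, barrel, bowl, lens or frame corner) is moved by more than 30 mm (distance of any of thin_spring_center, burr, barrel, bowl, lens, corner_a, corner_b from where it was at the start of the episode above 0.03 m).
It also fails if it takes over 72 s, if anything falls off the work surface, if the arm or the gripper's body presses on something with over 40 N, if the wrist force passes 120 N, or if a joint passes its speed limit or range.

### The arm

A 7-joint arm with a two-finger parallel gripper is mounted at the origin on the work surface. World frame = base frame: x ahead of the robot, y to its left, z up, the work surface at z = 0. Lengths are in m, angles in rad, forces in N, time in s.
With the tool pointing down it reaches from about 0.4 to 0.85 m from the base axis. Payload 4.5 kg.
Tool frame: the origin (TCP) lies midway between the tips of the shut fingers; the grasp point (between the pads) lies 19 mm behind it; z points along the fingers, y is the direction in which the jaws open and shut (so a half turn about z gives the same grasp; the last joint's range is limited). The gripper opens to 88 mm and grips with 3 to 60 N. Pads are 18 mm wide; open, the fingers measure 123 mm over their backs; the gripper's body (75 mm by 187 mm) begins 45 mm behind the grasp point.
Start: joints at [-1.217, 0.689, -0.195, 1.565, 0.157, 0.902, -0.215], TCP at [0.196, 0.593, 0.239] pointing down, gripper open.
Joint ranges: [-3.01, 3.01], [-0.46, 2.08], [-1.47, 1.51], [0.13, 2.56], [-1, 4.14], [0.04, 2.09], [-2.66, 2.66]. Speed limits (rad/s): [2.57, 2.57, 3.14, 3.14, 3.14, 3.14, 3.14].

### API

Orientations are given as a unit quaternion [x, y, z, w].
In Python, from plant import get_state, snapshot, finish_job, find_in gives the robot as it stands.
- The arm moves only by the shell command python3 -m creep 'ROWS' [OPENING] [FORCE]. ROWS is JSON, one flat list of numbers, 6 for each row, row after row: the shift along the tool's x, y, z in mm, then the turn, a rotation vector about the tool's x, y, z in degrees. In form: [tx, ty, tz, wx, wy, wz, tx, ty, tz, wx, wy, wz, ...]. A call has 1 to 5 rows; each row shifts and turns the pose as measured when the row begins, along the tool's axes as they then stand; what a row does not reach is not made up. A row lasts 1/12 s, in which the tool goes at most 41.7 mm and 7.16 degrees, less where a joint would pass 70% of its speed; a pose out of reach is approached as far as the arm can. A call is refused whole if a number of a shift passes 41.7 or a number of a turn 7.16, either way. A call with a gripper value outside its range is refused whole. OPENING is the finger opening in mm, from 0 to 88.1, set as the call begins (- or left out, the last holds). The fingers move at their own pace and stop on an object; FORCE is the grip in N (left out, the last holds). Time passes only in rows, so rows that do not move let the fingers close. It gives the time, the measured TCP pose, the force and the opening at its end, in the units of the state.
- get_state(): the state, without advancing time (a new reading comes with each control period).
- snapshot(name): name is "side" or "top"; returns a dict with "color" (384x512x3 uint8, red, green, blue), "intrinsics" (3x3 intrinsics, pixels), "extrinsics" (4x4, takes a point from world to camera coordinates). Camera axes: x right, y down, z forward; pixel columns grow to the right and rows downward; lengths in m; the calibration is good to about 2 mm. A picture is of the moment at which its call begins. There is no depth.
- finish_job(): hands the job in, once; it reports no verdict.
Trained networks look in the newest picture that a camera, given by its name, has taken for a name from the list of things; names that differ only in an ending like _2 or _b are one class to them, and where a whole thing is asked for, a point or a joint stands for the part that bears it (a point fixed in the world has none). Each returns a list of dicts, best first, with "score" (0 to 1); they miss things now and then, are a little off and sometimes report something else, mostly with a low value. They report only what shows in the picture. A call takes as long as a camera call.
- find_in(thing, camera): "xy" ([column, row] in pixels, amid what is visible of it).
The state is a dict: "clock": time; "q": joint angles; "qd": joint speeds; "joint_torque": joint torques, N m; "tool_pos": TCP position; "eef_rot": TCP orientation; "contact_force": force on the tool from outside, world axes, zero at the start; "moment": the same for the moment, N m; "opening": opening from 0.0 (shut) to 1.0 (fully open).
Only numpy, scipy, OpenCV 4.12 (cv2) and the standard library are available. Lean on these libraries where they do the work, as an engineer would, in place of code of your own. Each camera call takes 0.05 s, during which the arm holds its last target.

## Working session

There is one attempt and no reset: what is moved stays moved. The work goes in short steps, Python scripts to look and compute and a shell command to move; the robot and the scene stay as the last step left them, time stands still between calls to the robot, and variables do not carry over. Pictures are saved under pics/ and viewed, and the job is handed in when it is done.

```bash
ls -a; mkdir -p pics; cat > h.py <<'E'
import numpy as np, cv2, json
from plant import get_state, snapshot, find_in
from scipy.spatial.transform import Rotation as R
def snap(cam,fn,zoom=None):
    d=snapshot(cam); np.savez(f'{cam}.npz',K=d['intrinsics'],E=d['extrinsics'],img=d['color'])
    cv2.imwrite(f'pics/{fn}.png',cv2.cvtColor(d['color'],cv2.COLOR_RGB2BGR)); return d
def load(cam):
    d=np.load(f'{cam}.npz'); return d['K'],d['E'],d['img']
def ray(cam,uv):
    K,E,_=load(cam); r=np.linalg.inv(K)@np.array([uv[0],uv[1],1.]); Rm=E[:3,:3]; c=-Rm.T@E[:3,3]; return c,Rm.T@r
def atz(cam,uv,z):
    c,d=ray(cam,uv); return c+d*(z-c[2])/d[2]
def proj(cam,p):
    K,E,_=load(cam); q=E[:3,:3]@np.asarray(p)+E[:3,3]; q=K@q; return q[:2]/q[2]
def tri(a,b):
    c1,d1=ray('top',a); c2,d2=ray('side',b)
    A=np.stack([d1,-d2],1); s=np.linalg.lstsq(A,c2-c1,rcond=None)[0]
    p,q=c1+s[0]*d1,c2+s[1]*d2; return (p+q)/2,np.linalg.norm(p-q)
E
python3 - <<'E'
from h import *
s=get_state(); print(s['clock'],s['tool_pos'],s['eef_rot'],s['opening'])
for c in ['top','side']:
    snap(c,c+'0')
    for t in ['piece_box','tray_handle','spring_center','thin_spring_center','burr','barrel','bowl','lens','corner_a','rod']:
        print(c,t,[(np.round(x['xy'],1).tolist(),round(x['score'],2)) for x in find_in(t,c)][:3])
E
```

```text
.
..
pics
0.0 [0.19635147 0.59268635 0.23790905] [ 1.59191853e-01  9.87247234e-01 -9.20821792e-04 -7.65867758e-05] 0.9982861589547166
top piece_box [([147.0, 191.9], 0.85)]
top tray_handle [([141.0, 190.7], 0.97)]
top spring_center [([299.7, 219.5], 0.44)]
top thin_spring_center [([268.3, 301.1], 0.74), ([259.5, 227.3], 0.54), ([366.0, 232.3], 0.33)]
top burr [([248.5, 179.4], 0.59)]
top barrel [([293.8, 174.7], 0.72)]
top bowl [([172.6, 122.1], 0.8), ([291.4, 176.1], 0.35)]
top lens [([268.8, 301.1], 0.74), ([141.9, 193.9], 0.73)]
top corner_a [([252.9, 120.3], 0.93), ([364.7, 230.5], 0.91)]
top rod [([250.2, 124.0], 0.23)]
side piece_box [([179.6, 147.1], 0.68)]
side tray_handle [([174.3, 124.5], 0.88)]
side spring_center [([266.0, 253.9], 0.87)]
side thin_spring_center [([226.7, 224.0], 0.8)]
side burr [([256.8, 202.3], 0.72)]
side barrel [([299.5, 227.4], 0.63)]
side bowl [([246.7, 132.3], 0.75)]
side lens [([159.3, 302.3], 0.87)]
side corner_a [([327.0, 331.0], 0.73), ([307.1, 182.2], 0.59), ([297.1, 227.2], 0.28)]
side rod [([191.2, 153.6], 0.51)]
```

View pics/top0.png

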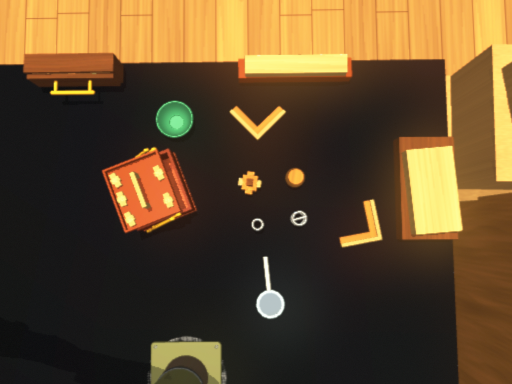

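View pics/side0.png

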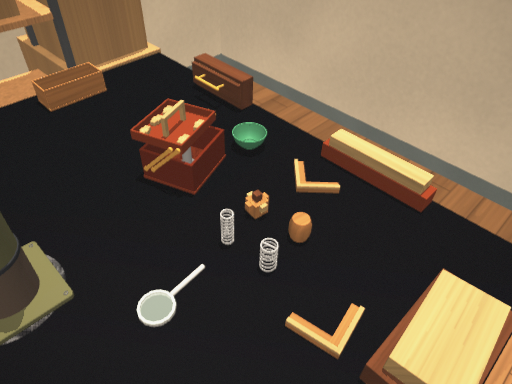

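```bash
python3 - <<'E'
from h import *
for c in ['top','side']:
    K,E,i=load(c); print(c,K.round(1).tolist(),(-E[:3,:3].T@E[:3,3]).round(3),E[:3,:3].round(2).tolist())
    if c=='top':
        a=i[85:290,80:410]; cv2.imwrite('pics/top0z.png',cv2.resize(a,None,fx=2.4,fy=2.4,interpolation=cv2.INTER_CUBIC)[:,:,::-1])
    else:
        a=i[90:290,110:360]; cv2.imwrite('pics/side0z.png',cv2.resize(a,None,fx=3,fy=3,interpolation=cv2.INTER_CUBIC)[:,:,::-1])
print('handle',tri([141,190.7],[174.3,124.5]))
print('spring',tri([299.7,219.5],[266,253.9]), tri([259.5,227.3],[226.7,224.0]))
E
```

```text
top [[477.3, 0.0, 244.8], [0.0, 477.3, 186.6], [0.0, 0.0, 1.0]] [ 0.439 -0.198  1.447] [[-0.01, -1.0, -0.01], [-1.0, 0.01, -0.08], [0.08, 0.01, -1.0]]
side [[401.0, 0.0, 247.6], [0.0, 401.0, 185.8], [0.0, 0.0, 1.0]] [ 0.025 -0.699  0.77 ] [[0.71, -0.7, 0.02], [-0.46, -0.49, -0.74], [0.52, 0.52, -0.68]]
handle (array([0.54035875, 0.10533803, 0.14124228]), np.float64(0.00011940748497274705))
spring (array([ 0.4571288 , -0.33646317,  0.04947351]), np.float64(0.006402995047799464)) (array([ 0.4380132 , -0.22121489,  0.07116959]), np.float64(0.0009997807637071277))
```

View pics/top0z.png

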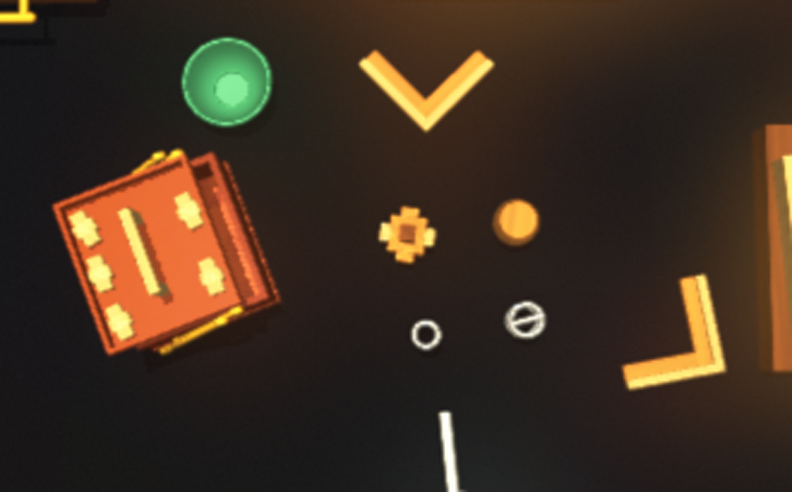

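View pics/side0z.png

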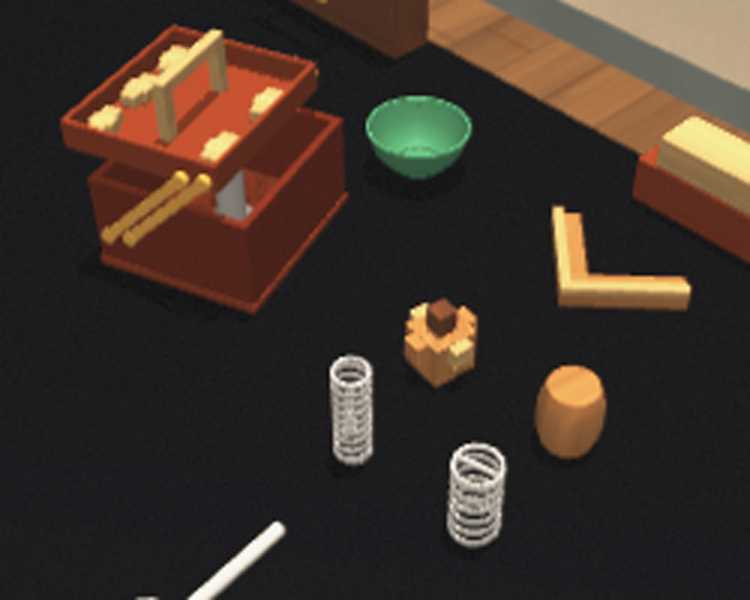

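```bash
cat > fit0.py <<'E'
from h import *
from scipy.optimize import least_squares
zt=lambda p:(80+p[0]/2.4-.3,85+p[1]/2.4-.3)
zs=lambda p:(110+p[0]/3-.33,90+p[1]/3-.33)
hx,hy=.093,.083
obs=[]
B=lambda x,y,z:('b',(x,y,z)); T=lambda x,y,z:('t',(x,y,z))
obs+=[('top',zt((279,297)),B(-hx,-hy,.1)),('top',zt((213,153)),B(hx,-hy,.1)),
('side',zs((250,218)),B(-hx,-hy,.1)),('side',zs((343,122)),B(hx,-hy,.1)),('side',zs((90,180)),B(-hx,hy,.1)),
('side',zs((253,311)),B(-hx,-hy,0)),('side',zs((347,197)),B(hx,-hy,0)),('side',zs((101,262)),B(-hx,hy,0)),
('top',zt((125,211)),T(.05,0,.165)),('top',zt((153,293)),T(-.05,0,.165)),
('top',zt((54,206)),T(.091,.08,.128)),('top',zt((108,353)),T(-.091,.08,.128)),('top',zt((180,153)),T(.091,-.08,.128)),
('side',zs((62,122)),T(-.091,.08,.128)),('side',zs((177,26)),T(.091,.08,.128)),('side',zs((318,67)),T(.091,-.08,.128))]
def tp(v,k,p):
    x,y,yaw,q=v; p=np.array(p,float)
    if k=='t': p=p+[0,.13*(np.cos(.5236)-np.cos(.5236+q)),.13*(np.sin(.5236+q)-np.sin(.5236))]
    c,s=np.cos(yaw),np.sin(yaw); return np.array([x+c*p[0]-s*p[1],y+s*p[0]+c*p[1],p[2]])
def res(v): return np.concatenate([proj(c,tp(v,*k))-uv for c,uv,k in obs])
if __name__=='__main__':
    f=least_squares(res,[.52,.08,.35,.2],loss='soft_l1'); print(f.x); print(f.fun.reshape(-1,2).round(1).tolist())
    for q in (f.x[3],1.2,1.8,2.36):
        v=f.x.copy(); v[3]=q; print(q,'handle',tp(v,'t',(0,0,.158)).round(4))
E
python3 fit0.py
python3 - <<'E'
from h import *
# spring top at z=.0725 bar (r 2.5)
z=lambda p:(80+p[0]/2.4-.3,85+p[1]/2.4-.3)
print('spring top',atz('top',z((525,319)),.073), atz('top',z((509,326)),.0725)-atz('top',z((543,315)),.0725))
zs=lambda p:(110+p[0]/3-.33,90+p[1]/3-.33)
print('side top',atz('side',zs((478,462)),.073), 'bar',atz('side',zs((463,455)),.0725)-atz('side',zs((492,471)),.0725))
print('thin',atz('top',z((426,333)),.095),atz('side',zs((351,372)),.095))
E
```

```text
[0.54843317 0.08208046 0.3704099  0.27282342]
[[-4.4, 0.1], [-0.3, -0.4], [-1.0, 3.8], [0.3, -0.9], [-0.5, -0.3], [0.9, 0.6], [-0.2, 1.0], [1.6, -0.0], [-0.7, -0.9], [0.8, -0.1], [-0.3, -0.4], [0.3, 0.5], [1.8, 0.2], [-0.1, -0.0], [-0.8, 0.2], [0.1, -0.8]]
0.2728234196039608 handle [0.5406 0.1023 0.1859]
1.2 handle [0.5005 0.2055 0.2215]
1.8 handle [0.4755 0.2699 0.1879]
2.36 handle [0.4622 0.3042 0.1262]
spring top [ 0.46451409 -0.33283523  0.073     ] [-0.01282333  0.04081026  0.        ]
side top [ 0.46607646 -0.33122794  0.073     ] bar [-0.00455428  0.02532093  0.        ]
thin [ 0.44853904 -0.21410442  0.095     ] [ 0.44578327 -0.21397491  0.095     ]
```

```bash
cat > plan.py <<'E'
# usage: plan.py x y z jawangle_deg [mm_per_row] : prints rows (rounded) from current pose
from h import *
import sys
def go(tp,jaw,step=40,tw=7.0,start=None):
    s=get_state(); p=np.array(s['tool_pos']); r=R.from_quat(s['eef_rot'])
    if start is not None: p,r=start
    y=r.as_matrix()[:,1]; cur=np.degrees(np.arctan2(y[1],y[0]))
    d=(jaw-cur+90)%180-90
    yt=np.radians(cur+d); Y=np.array([np.cos(yt),np.sin(yt),0]); Z=np.array([0,0,-1.]); X=np.cross(Y,Z)
    rt=R.from_matrix(np.stack([X,Y,Z],1)); w=(r.inv()*rt).as_rotvec()
    D=np.array(tp)-p
    n=int(max(np.ceil(np.linalg.norm(D)*1000/step),np.ceil(np.degrees(np.linalg.norm(w))/tw),1))
    rows=[]
    for i in range(n):
        ri=r*R.from_rotvec(w*i/n)
        rows.append(np.r_[ri.inv().apply(D/n)*1000,np.degrees(w)/n])
    return rows,D,d
if __name__=='__main__':
    a=[float(x) for x in sys.argv[1:]]
    rows,D,d=go(a[:3],a[3],*(a[4:]))
    s=get_state(); print('t',round(s['clock'],2),'dist mm',(D*1000).round(1),'turn',round(d,1),'F',np.round(s['contact_force'],1),'open',round(s['opening']*88.1,1),'n',len(rows))
    for k in range(0,len(rows),5): print(json.dumps([float(round(v,1)) for v in np.concatenate(rows[k:k+5])]).replace('.0,',',').replace(' ',''))
E
python3 plan.py .5406 .1023 .25 111.2
```

```text
t 1.1 dist mm [ 344.1 -491.    11.3] turn 39.5 F [-0.2  0.2  0.1] open 87.9 n 15
[-32.1,-23.9,-0.8,0,0,-2.6,-30.9,-25.3,-0.8,0,0,-2.6,-29.7,-26.7,-0.8,0,0,-2.6,-28.5,-28,-0.8,0,0,-2.6,-27.2,-29.3,-0.8,0,0,-2.6]
[-25.8,-30.5,-0.8,0,0,-2.6,-24.4,-31.7,-0.8,0,0,-2.6,-22.9,-32.8,-0.8,0,0,-2.6,-21.3,-33.8,-0.8,0,0,-2.6,-19.8,-34.7,-0.8,0,0,-2.6]
[-18.1,-35.6,-0.8,0,0,-2.6,-16.5,-36.4,-0.8,0,0,-2.6,-14.8,-37.1,-0.8,0,0,-2.6,-13.1,-37.8,-0.8,0,0,-2.6,-11.3,-38.3,-0.8,0,0,-2.6]
```

```bash
python3 -m creep '[-32,-24,-1,0,0,-3,-31,-25,-1,0,0,-3,-30,-27,-1,0,0,-3,-28,-28,-1,0,0,-3,-27,-29,-1,0,0,-3]' 60 30
python3 plan.py .5406 .1023 .25 111.2
```

```text
clock: 1.52
tool_pos: [0.3074, 0.4377, 0.2422]
eef_rot: [0.013, 1.0, 0.005, -0.003]
contact_force: [0.7, -0.1, -0.5]
opening: 0.685
t 1.52 dist mm [ 233.2 -335.4    7.8] turn 22.7 F [ 0.7 -0.1 -0.5] open 60.3 n 11
[-22,-29.9,-1.2,0.1,-0,-2.1,-20.9,-30.7,-1.1,0.1,-0,-2.1,-19.8,-31.4,-1.1,0.1,-0,-2.1,-18.6,-32.1,-1,0.1,-0,-2.1,-17.5,-32.8,-1,0.1,-0,-2.1]
[-16.3,-33.4,-1,0.1,-0,-2.1,-15.1,-33.9,-0.9,0.1,-0,-2.1,-13.8,-34.5,-0.9,0.1,-0,-2.1,-12.6,-34.9,-0.8,0.1,-0,-2.1,-11.3,-35.4,-0.8,0.1,-0,-2.1]
[-10,-35.8,-0.8,0.1,-0,-2.1]
```

Tracks well.

```bash
python3 -m creep '[-22,-30,-1,0,0,-2.5,-21,-31,-1,0,0,-2.5,-20,-32,-1,0,0,-2.5,-19,-32,-1,0,0,-2.5,-18,-33,-1,0,0,-2.5]'
python3 -m creep '[-15,-34,-1,0,0,-2,-14,-34,-1,0,0,-2,-13,-35,-1,0,0,-2,-12,-36,-1,0,0,-2,-10,-36,-1,0,0,-2]'
python3 plan.py .5406 .1023 .25 111.2
```

```text
clock: 1.93
tool_pos: [0.4228, 0.2782, 0.2461]
eef_rot: [-0.102, 0.995, 0.006, -0.001]
contact_force: [1.4, -0.1, -0.2]
opening: 0.678
clock: 2.35
tool_pos: [0.5379, 0.1183, 0.2504]
eef_rot: [-0.193, 0.981, 0.006, 0.001]
contact_force: [0.1, 0.1, -0.0]
opening: 0.682
t 2.35 dist mm [  2.7 -16.   -0.4] turn -1.0 F [ 0.1  0.1 -0. ] open 60.1 n 1
[3.5,-15.9,0.2,0.7,0.2,1.0]
```

```bash
python3 - <<'E'
from h import *
for c in ['top','side']: 
    d=snap(c,c+'1'); 
_,_,i=load('side'); cv2.imwrite('pics/side1z.png',cv2.resize(i[40:240,80:330],None,fx=3,fy=3,interpolation=cv2.INTER_CUBIC)[:,:,::-1])
E
python3 plan.py .5406 .1023 .25 111.2
```

```text
t 2.45 dist mm [-0.3 -9.4  0.5] turn -0.2 F [-0.8  0.5 -0.8] open 60.3 n 1
[3.7,-8.6,-0.6,0.4,0.2,0.2]
```

View pics/side1z.png

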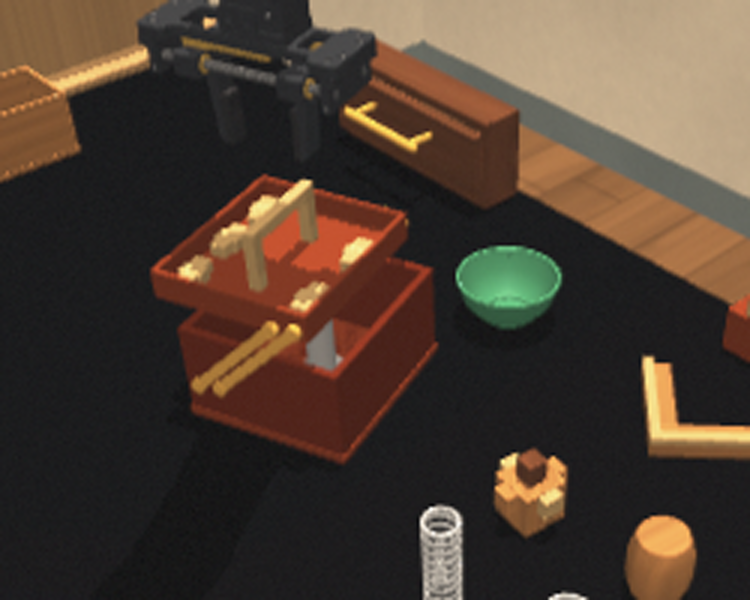

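```bash
python3 -m creep '[4,-9,5,0,0,0,0,0,25,0,0,0,0,0,25,0,0,0,0,0,20,0,0,0,0,0,0,0,0,0]'
python3 plan.py .5406 .1023 .167 111.2
python3 - <<'E'
from h import *
for c in ['top','side']: 
    d=snap(c,c+'2'); 
_,_,i=load('side'); cv2.imwrite('pics/side2z.png',cv2.resize(i[60:210,110:310],None,fx=4,fy=4,interpolation=cv2.INTER_CUBIC)[:,:,::-1])
E
```

```text
clock: 2.87
tool_pos: [0.5441, 0.1003, 0.1739]
eef_rot: [-0.181, 0.983, 0.004, 0.005]
contact_force: [-1.1, -0.1, 0.1]
opening: 0.681
t 2.87 dist mm [-3.5  2.  -6.9] turn 0.3 F [-1.1 -0.1  0.1] open 60.0 n 1
[2.6,3,6.9,0.4,0.6,-0.3]
```

View pics/side2z.png

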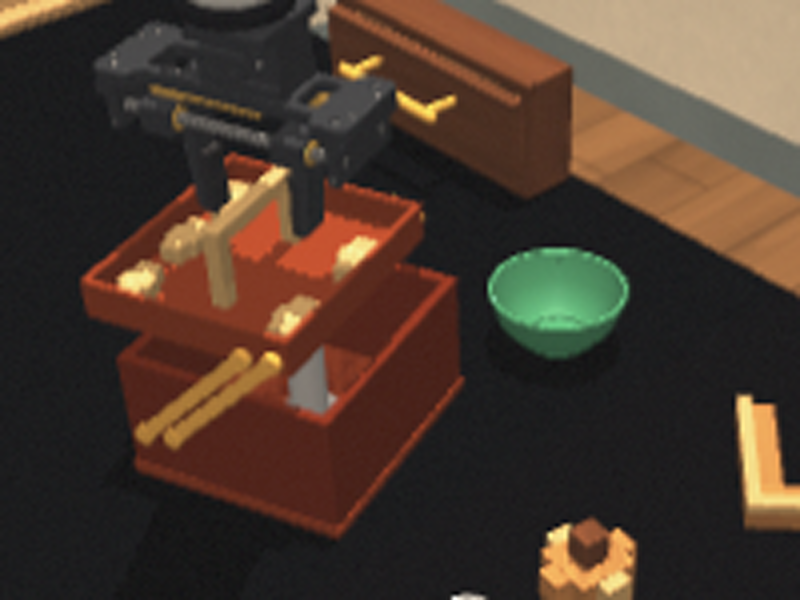

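```bash
python3 -m creep '[3,3,7,0,0,0,0,0,0,0,0,0,0,0,0,0,0,0]' 0 30
python3 -m creep '[0,0,0,0,0,0,0,0,0,0,0,0]'
python3 plan.py .5406 .1023 .167 111.2
```

```text
clock: 3.22
tool_pos: [0.5436, 0.105, 0.1726]
eef_rot: [-0.182, 0.983, 0.005, 0.01]
contact_force: [-0.1, -0.5, 0.1]
opening: 0.479
clock: 3.38
tool_pos: [0.5441, 0.1057, 0.1741]
eef_rot: [-0.182, 0.983, 0.005, 0.012]
contact_force: [0.2, 1.2, 0.2]
opening: 0.324
t 3.38 dist mm [-3.5 -3.4 -7.1] turn 0.2 F [0.2 1.2 0.2] open 28.5 n 1
[4.7,-1.9,7,0.3,1.4,-0.3]
```

```bash
python3 -m creep '[3,-2,5,0,1.4,0,0,0,3,0,0,0,0,0,0,0,0,0]' 
python3 plan.py .5406 .1023 .167 111.2
python3 -m creep '[0,0,0,0,0,0,0,0,0,0,0,0,0,0,0,0,0,0]'
python3 plan.py .5406 .1023 .167 111.2
```

```text
clock: 3.63
tool_pos: [0.5424, 0.1037, 0.1664]
eef_rot: [-0.182, 0.983, 0.003, -0.0]
contact_force: [-0.5, 2.3, -1.9]
opening: 0.131
t 3.63 dist mm [-1.8 -1.4  0.6] turn 0.2 F [-0.5  2.3 -1.9] open 11.5 n 1
[2.2,-0.7,-0.6,0.4,0,-0.2]
clock: 3.88
tool_pos: [0.5425, 0.1035, 0.1661]
eef_rot: [-0.182, 0.983, 0.003, -0.001]
contact_force: [-1.0, -0.1, 0.5]
opening: 0.128
t 3.88 dist mm [-1.9 -1.2  0.9] turn 0.2 F [-1.  -0.1  0.5] open 11.3 n 1
[2.2,-0.4,-0.9,0.4,-0,-0.2]
```

```bash
cat > arc.py <<'E'
# arc.py qtarget dq : estimates q from TCP in box frame, prints rows
from h import *
import sys
V=np.array([0.54843317,0.08208046,0.3704099])
def boxf(p):
    c,s=np.cos(V[2]),np.sin(V[2]); d=np.array(p)[:2]-V[:2]; return np.array([c*d[0]+s*d[1],-s*d[0]+c*d[1]])
if __name__=='__main__':
    st=get_state(); p=np.array(st['tool_pos']); r=R.from_quat(st['eef_rot']); g=p+r.apply([0,0,-.019])
    b=boxf(g); ay=.13*np.cos(.5236)-b[1]; az=g[2]-.158+.13*np.sin(.5236)
    th=np.arctan2(az,ay); q=th-.5236; qt=float(sys.argv[1]); dq=float(sys.argv[2])
    rad=np.hypot(ay,az)
    print('t',st['clock'],'q',q.round(3),'radius',rad.round(4),'along',b[0].round(4),'F',np.round(st['contact_force'],1),'open',round(st['opening']*88.1,1),'tilt',np.degrees(np.arccos(-r.as_matrix()[2,2])).round(2))
    n=max(int(np.ceil(abs(qt-q)/dq)),1); out=[]
    c,s=np.cos(V[2]),np.sin(V[2])
    def P(a): # grasp pt world at angle
        y=.13*(np.cos(.5236)-np.cos(.5236+a)); z=.158+.13*(np.sin(.5236+a)-np.sin(.5236)); return np.array([V[0]+c*b[0]-s*y,V[1]+s*b[0]+c*y,z])
    Y=r.as_matrix()[:,1]; sg=1 if Y@[-s,c,0]>0 else -1
    Yt=sg*np.array([-s,c,0]); Z=np.array([0,0,-1.]); w=np.degrees((r.inv()*R.from_matrix(np.stack([np.cross(Yt,Z),Yt,Z],1))).as_rotvec())
    print('orient err',w.round(1))
    cur=g
    for i in range(1,n+1):
        t=P(q+(qt-q)*i/n); out+=list((r.inv().apply(t-cur)*1000).round(0)); cur=t; 
        if i<=5: print(out[-3:])
E
python3 arc.py 2.2 0.15
```

```text
t 3.8833 q 0.27 radius 0.1292 along 0.0022 F [-1.  -0.1  0.5] open 11.3 tilt 0.37
orient err [ 0.4 -0.  -0.2]
[np.float64(0.0), np.float64(14.0), np.float64(-13.0)]
[np.float64(0.0), np.float64(16.0), np.float64(-10.0)]
[np.float64(0.0), np.float64(18.0), np.float64(-8.0)]
[np.float64(0.0), np.float64(19.0), np.float64(-5.0)]
[np.float64(0.0), np.float64(19.0), np.float64(-2.0)]
```

```bash
python3 -m creep '[0,14,-13,0,0,0,0,16,-10,0,0,0,0,17,-8,0,0,0]' - 40; python3 arc.py 2.2 0.15
```

```text
clock: 4.13
tool_pos: [0.5267, 0.1438, 0.195]
eef_rot: [-0.178, 0.984, 0.002, -0.002]
contact_force: [2.8, 1.0, -14.1]
opening: 0.131
t 4.1333 q 0.675 radius 0.1298 along 0.0022 F [  2.8   1.  -14.1] open 11.5 tilt 0.29
orient err [ 0.2 -0.2 -0.7]
[np.float64(0.0), np.float64(17.0), np.float64(-5.0)]
[np.float64(0.0), np.float64(18.0), np.float64(-3.0)]
[np.float64(0.0), np.float64(18.0), np.float64(-0.0)]
[np.float64(0.0), np.float64(18.0), np.float64(2.0)]
[np.float64(0.0), np.float64(17.0), np.float64(5.0)]
```

```bash
python3 -m creep '[0,18,-5,0,0,0,0,19,-3,0,0,0,0,19,0,0,0,0,0,19,2,0,0,0,0,18,5,0,0,0]'; python3 arc.py 2.2 0.15
```

```text
clock: 4.55
tool_pos: [0.4947, 0.2268, 0.1975]
eef_rot: [-0.176, 0.984, -0.006, -0.001]
contact_force: [2.3, -3.9, -3.8]
opening: 0.129
t 4.55 q 1.375 radius 0.1305 along 0.0024 F [ 2.3 -3.9 -3.8] open 11.3 tilt 0.7
orient err [-0.6 -0.3 -1. ]
[np.float64(0.0), np.float64(16.0), np.float64(7.0)]
[np.float64(0.0), np.float64(15.0), np.float64(9.0)]
[np.float64(0.0), np.float64(14.0), np.float64(11.0)]
[np.float64(0.0), np.float64(12.0), np.float64(13.0)]
[np.float64(0.0), np.float64(11.0), np.float64(14.0)]
```

```bash
python3 -m creep '[0,16,8,0,0,0,0,15,10,0,0,0,0,14,11,0,0,0,0,12,13,0,0,0,0,11,15,0,0,0]'; python3 arc.py 2.25 0.15
```

```text
clock: 4.97
tool_pos: [0.4699, 0.2913, 0.1434]
eef_rot: [-0.176, 0.984, -0.011, 0.002]
contact_force: [3.0, -4.4, -1.3]
opening: 0.129
t 4.9667 q 2.06 radius 0.1311 along 0.0025 F [ 3.  -4.4 -1.3] open 11.3 tilt 1.23
orient err [-1.2 -0.  -0.9]
[np.float64(0.0), np.float64(5.0), np.float64(11.0)]
[np.float64(0.0), np.float64(5.0), np.float64(11.0)]
```

```bash
python3 -m creep '[0,6,13,0,0,0,0,4,11,0,0,0,0,0,0,0,0,0]'; python3 arc.py 2.25 0.15; python3 -m creep '[0,0,0,0,0,0,0,0,0,0,0,0,0,0,0,0,0,0]' 60;python3 arc.py 2.25 0.15; python3 plan.py .55 .08 .27 111
```

```text
clock: 5.22
tool_pos: [0.4654, 0.3028, 0.118]
eef_rot: [-0.178, 0.984, -0.012, 0.002]
contact_force: [2.9, -0.9, -6.4]
opening: 0.13
t 5.2167 q 2.276 radius 0.1313 along 0.0025 F [ 2.9 -0.9 -6.4] open 11.5 tilt 1.36
orient err [-1.4  0.  -0.7]
[np.float64(-0.0), np.float64(-2.0), np.float64(-3.0)]
clock: 5.47
tool_pos: [0.4648, 0.3033, 0.1193]
eef_rot: [-0.178, 0.984, -0.012, 0.002]
contact_force: [-0.5, 0.2, 0.3]
opening: 0.333
t 5.4667 q 2.269 radius 0.1323 along 0.0021 F [-0.5  0.2  0.3] open 29.4 tilt 1.35
orient err [-1.3 -0.  -0.7]
[np.float64(-0.0), np.float64(-3.0), np.float64(-1.0)]
t 5.47 dist mm [  85.2 -223.3  150.7] turn 0.5 F [-0.5  0.2  0.3] open 29.4 n 8
[-0.2,-30.3,-18.1,-0.2,-0,-0.1,-0.2,-30.3,-18.2,-0.2,-0,-0.1,-0.1,-30.2,-18.3,-0.2,-0,-0.1,-0.1,-30.2,-18.4,-0.2,-0,-0.1,-0.1,-30.1,-18.5,-0.2,-0,-0.1]
[-0,-30,-18.6,-0.2,-0,-0.1,-0,-30,-18.7,-0.2,-0,-0.1,0,-29.9,-18.8,-0.2,-0,-0.1]
```

```bash
python3 -m creep '[0,-1,-20,0,0,0,0,0,-38,-1,0,0,0,0,-40,0,0,0,0,0,-40,0,0,0,0,-20,-30,0,0,0]'; python3 plan.py .46 -.2 .29 111 41
```

```text
clock: 5.88
tool_pos: [0.4654, 0.2867, 0.2912]
eef_rot: [-0.181, 0.983, -0.003, -0.006]
contact_force: [0.3, 1.0, 0.8]
opening: 0.679
t 5.88 dist mm [  -5.4 -486.7   -1.2] turn 0.1 F [0.3 1.  0.8] open 59.8 n 12
[14.9,-37.7,0.4,-0,-0.1,-0,14.9,-37.7,0.4,-0,-0.1,-0,14.9,-37.7,0.4,-0,-0.1,-0,14.9,-37.7,0.3,-0,-0.1,-0,14.9,-37.7,0.3,-0,-0.1,-0.0]
[14.9,-37.7,0.3,-0,-0.1,-0,14.9,-37.7,0.3,-0,-0.1,-0,14.9,-37.7,0.2,-0,-0.1,-0,14.9,-37.7,0.2,-0,-0.1,-0,14.9,-37.7,0.2,-0,-0.1,-0.0]
[14.9,-37.7,0.2,-0,-0.1,-0,15,-37.7,0.1,-0,-0.1,-0.0]
```

```bash
python3 -m creep '[15,-38,0,0,0,0,15,-38,0,0,0,0,15,-38,0,0,0,0,15,-38,0,0,0,0,15,-38,0,0,0,0]' 70;python3 -m creep '[15,-38,0,0,0,0,15,-38,0,0,0,0,15,-38,0,0,0,0,15,-38,0,0,0,0,15,-38,0,0,0,0]'
python3 - <<'E'
from h import *
for c in ['top','side']: 
    d=snap(c,c+'3'); print([(x['xy'],x['score']) for x in find_in('rod',c)])
_,_,i=load('top'); cv2.imwrite('pics/top3z.png',cv2.resize(i[120:260,80:240],None,fx=5,fy=4.2,interpolation=cv2.INTER_CUBIC)[:590,:,::-1])
_,_,i=load('top'); cv2.imwrite('pics/top3z.png',cv2.resize(i[140:240,110:230],None,fx=6,fy=6,interpolation=cv2.INTER_CUBIC)[:,:,::-1])
_,_,i=load('side'); cv2.imwrite('pics/side3z.png',cv2.resize(i[110:210,130:250],None,fx=6,fy=6,interpolation=cv2.INTER_CUBIC)[:,:,::-1])
E
```

```text
clock: 6.3
tool_pos: [0.4671, 0.0868, 0.3046]
eef_rot: [-0.187, 0.982, 0.004, 0.007]
contact_force: [0.9, 0.0, -0.6]
opening: 0.795
clock: 6.72
tool_pos: [0.4634, -0.1218, 0.3074]
eef_rot: [-0.186, 0.982, 0.003, 0.01]
contact_force: [1.7, -0.2, 0.5]
opening: 0.791
[([159.4, 189.6], 0.5)]
[([187.4, 149.1], 0.74)]
```

View pics/top3z.png

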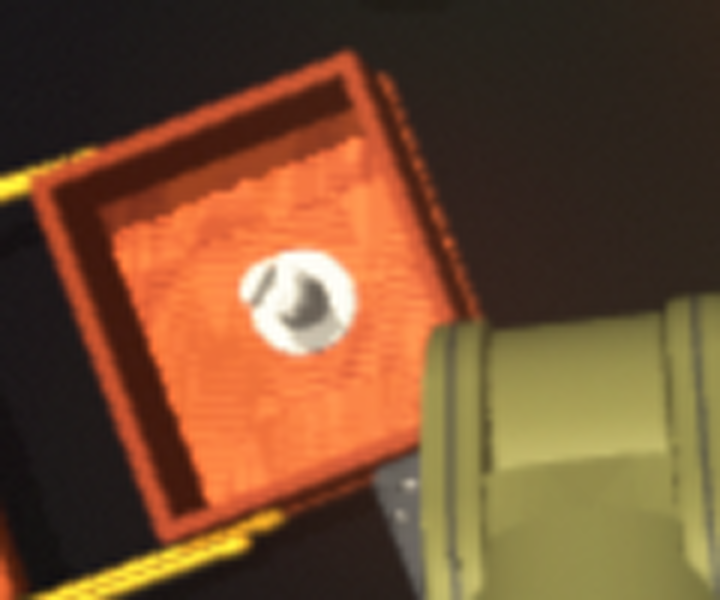

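View pics/side3z.png

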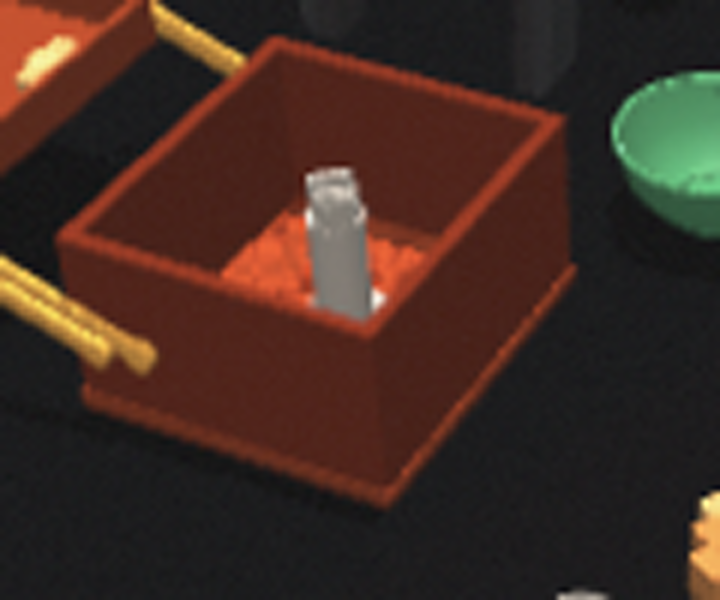

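View pics/top3.png

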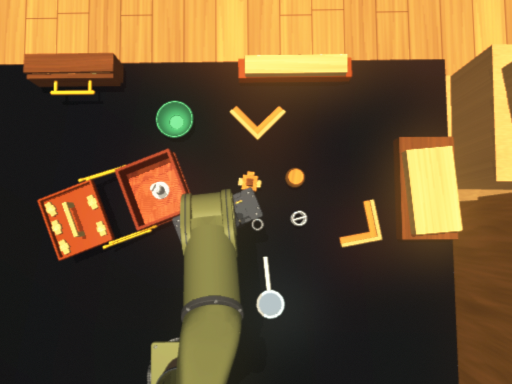

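```bash
python3 - <<'E'
from h import *
from scipy.optimize import least_squares
import fit0
hx,hy=.093,.083
t=lambda a,b:(110+(a+.5)/6-.5,140+(b+.5)/6-.5); s=lambda a,b:(130+(a+.5)/6-.5,110+(b+.5)/6-.5)
O=[('top',t(347,52),(hx,-hy,.1)),('top',t(33,180),(hx,hy,.1)),('top',t(163,541),(-hx,hy,.1)),
('side',s(278,37),(hx,hy,.1)),('side',s(566,118),(hx,-hy,.1)),('side',s(375,333),(-hx,-hy,.1)),('side',s(60,236),(-hx,hy,.1)),
('side',s(390,505),(-hx,-hy,0)),('side',s(575,270),(hx,-hy,0)),('side',s(86,403),(-hx,hy,0))]
f=least_squares(lambda v:np.concatenate([proj(c,fit0.tp([*v,0],'b',p))-uv for c,uv,p in O]),[.55,.08,.37],loss='soft_l1')
print(f.x,f.fun.reshape(-1,2).round(1).tolist())
_,_,i=load('top'); a=i[178:204,143:175]; g=cv2.resize(a,None,fx=22,fy=22,interpolation=cv2.INTER_CUBIC)
g=np.clip((g.astype(float)-60)*1.3,0,255).astype(np.uint8); cv2.imwrite('pics/rodt.png',g[:,:,::-1])
print(a[4:18,6:20].sum(2)//3)
_,_,i=load('side'); a=i[134:166,174:202]; g=cv2.resize(a,None,fx=18,fy=18,interpolation=cv2.INTER_CUBIC); cv2.imwrite('pics/rods.png',g[:,:,::-1])
E
```

```text
[0.54908994 0.08299701 0.37121029] [[0.4, -0.4], [-1.5, -0.4], [-0.3, 0.3], [-0.4, -0.1], [0.4, -0.1], [-0.0, 0.8], [-0.4, 0.3], [0.3, -0.1], [-0.4, 1.5], [1.0, -0.0]]
[[149 148 152 152 152 164 174 208 239 245 246 246 246 245]
 [147 153 158 168 191 220 229 244 249 250 250 250 250 250]
 [156 158 183 225 241 222 192 242 249 245 242 247 249 250]
 [154 168 221 244 239 182 164 241 250 247 226 206 230 246]
 [161 205 243 248 214 151 180 243 250 244 203 180 163 184]
 [161 225 247 240 178 158 201 245 250 248 208 158 122 114]
 [172 238 247 215 162 193 240 249 247 245 214 159 114  98]
 [165 224 233 176 170 238 249 249 240 243 206 151 113  97]
 [153 182 186 158 194 244 249 241 239 235 181 140 113  98]
 [151 160 176 209 241 249 249 239 231 206 148 114 101  98]
 [145 147 168 236 249 250 244 209 176 176 134 104  98  98]
 [151 151 160 216 247 250 248 219 150 125 110 101 103 112]
 [147 149 152 200 243 250 251 247 211 148 127 128 141 166]
 [143 149 149 167 207 244 250 251 247 214 182 180 182 186]]
```

View pics/rodt.png

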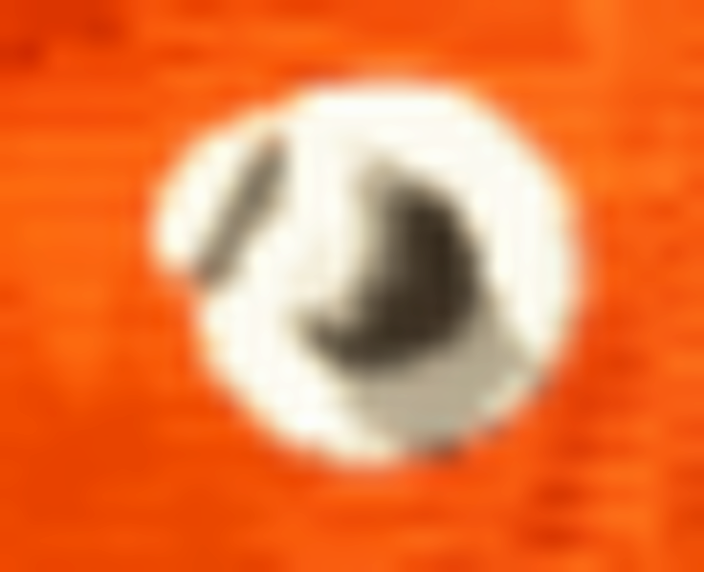

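View pics/rods.png

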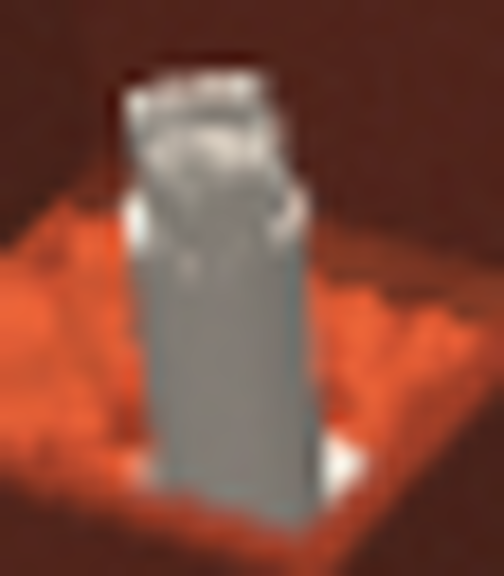

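```bash
python3 - <<'E'
from h import *
fl=atz('top',(143+388.5/22-.5,178+272.5/22-.5),.012); print('flange top',fl)
print('rod tip ',atz('top',(143+261/22-.5,178+213/22-.5),.096))
for v in (200,300,400):
    for z in (.03,.06,.09):
        p=np.array([fl[0],fl[1],z]); uv=proj('side',p); print('axis z',z,'zoom',((uv-[174,134]+.5)*18-.5).round(0)) if v==200 else 0
print(proj('top',[fl[0],fl[1],.096]),(proj('top',[fl[0],fl[1],.096])-[143,178]+.5)*22)
import arc
print('in box',arc.boxf(fl))
# slot: project candidate dirs
_,_,i=load('top'); g=i.sum(2)/3.; a=g[179:195,150:158].copy()
# weighted PCA of darkness in slot area
pts=[];w=[]
for v in range(183,192):
    for u in range(151,157):
        if g[v,u]<200 and 0: pass
ln=[(a_,b_) for a_,b_ in [((280,140),(205,275))]]
for p,q in ln:
    P=atz('top',(143+p[0]/22,178+p[1]/22),.09)-atz('top',(143+q[0]/22,178+q[1]/22),.09); print('slot ang',np.degrees(np.arctan2(P[1],P[0])),np.linalg.norm(P))
E
```

```text
flange top [0.55239753 0.07722479 0.012     ]
rod tip  [0.55364327 0.07773623 0.096     ]
axis z 0.03 zoom [251. 452.]
axis z 0.06 zoom [235. 306.]
axis z 0.09 zoom [219. 154.]
[154.53894357 187.61626653] [264.85675844 222.55786359]
in box [ 0.00193775 -0.00596144]
slot ang -28.76092647482587 0.020000709611884576
```

```bash
python3 - <<'E'
from h import *
_,_,i=load('top'); cv2.imwrite('pics/spt.png',cv2.resize(i[204:232,283:315],None,fx=20,fy=20,interpolation=cv2.INTER_CUBIC)[:,:,::-1])
_,_,i=load('side'); cv2.imwrite('pics/sps.png',cv2.resize(i[230:280,245:290],None,fx=12,fy=12,interpolation=cv2.INTER_CUBIC)[:,:,::-1])
E
```

```text
(no output)
```

View pics/spt.png

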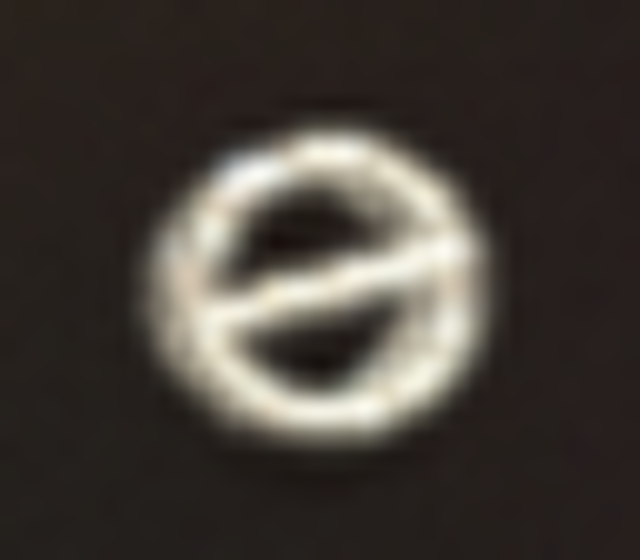

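View pics/sps.png

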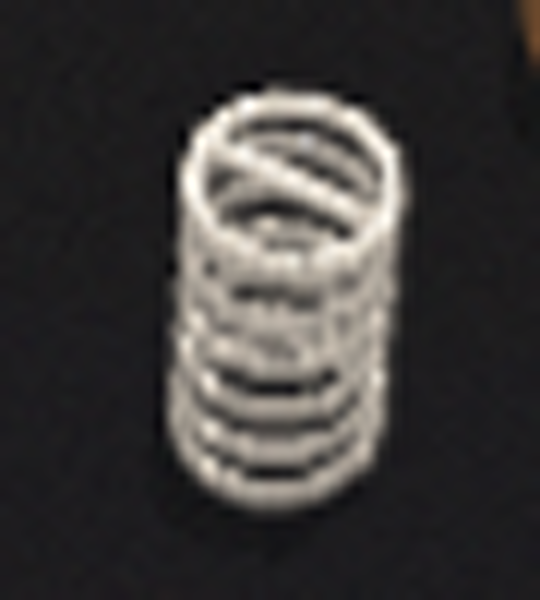

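```bash
python3 - <<'E'
from h import *
T=lambda a,b:(283+(a+.5)/20-.5,204+(b+.5)/20-.5); S=lambda a,b:(245+(a+.5)/12-.5,230+(b+.5)/12-.5)
print(atz('top',T(340,285),.0735),atz('side',S(294,176),.0735),tri(T(340,285),S(294,176)))
ang=lambda p,q:np.degrees(np.arctan2(*(p-q)[[1,0]]))
print(ang(atz('top',T(210,325),.0725),atz('top',T(470,240),.0725)),ang(atz('side',S(215,155),.0725),atz('side',S(365,210),.0725)))
for t,c in [('burr','top'),('barrel','top')]:
    z={'burr':.06,'barrel':.065}[t]; x=find_in(t,c)
    if x: print(t,atz(c,x[0]['xy'],z))
E
python3 plan.py .4645 -.332 .2 171
```

```text
[ 0.46402891 -0.33585673  0.0735    ] [ 0.46470759 -0.33260344  0.0735    ] (array([ 0.46333356, -0.33489936,  0.07675525]), np.float64(0.0017854753999582574))
107.61902424670093 110.77530550573795
burr [ 0.58245313 -0.1932948   0.06      ]
barrel [ 0.58926132 -0.3271224   0.065     ]
t 7.02 dist mm [   0.3 -213.7 -107. ] turn 59.4 F [0.6 0.6 0.4] open 70.0 n 9
[8.9,-22.1,11.6,-0.1,0.1,-6.6,11.4,-21,11.6,-0.1,0.1,-6.6,13.7,-19.5,11.6,-0.1,0.1,-6.6,15.8,-17.8,11.7,-0.1,0.1,-6.6,17.8,-15.9,11.7,-0.1,0.1,-6.6]
[19.4,-13.8,11.7,-0.1,0.1,-6.6,20.9,-11.5,11.8,-0.1,0.1,-6.6,22,-9,11.8,-0.1,0.1,-6.6,22.9,-6.4,11.8,-0.1,0.1,-6.6]
```

```bash
python3 plan.py .4643 -.334 .17 66
```

```text
t 7.02 dist mm [ 1.000e-01 -2.157e+02 -1.370e+02] turn -45.6 F [0.6 0.6 0.4] open 70.0 n 7
[11.7,-28.7,19.2,0.1,0.2,6.5,8.3,-29.8,19.3,0.1,0.2,6.5,4.9,-30.5,19.4,0.1,0.2,6.5,1.3,-30.9,19.4,0.1,0.2,6.5,-2.2,-30.8,19.5,0.1,0.2,6.5]
[-5.8,-30.3,19.5,0.1,0.2,6.5,-9.2,-29.4,19.5,0.1,0.2,6.5]
```

```bash
python3 -m creep '[12,-29,19,0,0.5,7,8,-30,19,0,0.5,7,5,-31,19,0,0,7,1,-31,19,0,0,7,-2,-31,19,0,0,7]'; python3 plan.py .4643 -.334 .17 66
```

```text
clock: 7.43
tool_pos: [0.4721, -0.259, 0.2143]
eef_rot: [0.111, 0.994, 0.007, 0.008]
contact_force: [0.4, -0.4, -0.2]
opening: 0.797
t 7.43 dist mm [ -7.8 -75.  -44.3] turn -11.2 F [ 0.4 -0.4 -0.2] open 70.2 n 3
[-2.8,-25.2,14.4,0.3,0.3,3.7,-4.5,-24.9,14.5,0.3,0.3,3.7,-6.1,-24.4,14.7,0.3,0.3,3.7]
```

```bash
python3 -m creep '[-3,-26,14,0,1,4,-4,-25,15,0,0,4,-6,-25,15,0,0,4,0,0,0,0,0,0]'; python3 plan.py .4643 -.334 .17 66
python3 - <<'E'
from h import *
d=snap('side','side4'); cv2.imwrite('pics/side4z.png',cv2.resize(d['color'][120:290,180:350],None,fx=3.5,fy=3.5,interpolation=cv2.INTER_CUBIC)[:,:,::-1])
E
```

```text
clock: 7.77
tool_pos: [0.4643, -0.3356, 0.1644]
eef_rot: [0.218, 0.976, 0.008, -0.003]
contact_force: [0.2, -0.9, 0.2]
opening: 0.795
t 7.77 dist mm [0.  1.6 5.6] turn 1.2 F [ 0.2 -0.9  0.2] open 70.0 n 1
[0.7,1.6,-5.6,0.8,-0.5,-1.2]
```

View pics/side4z.png

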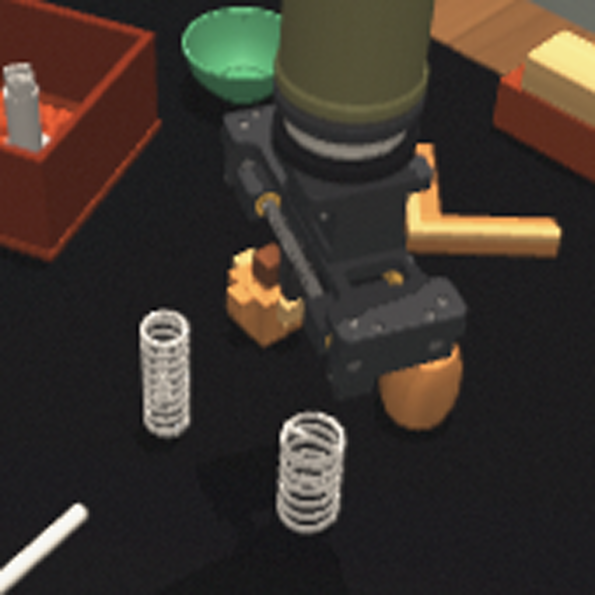

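```bash
python3 - <<'E'
from h import *
s=get_state(); p=np.array(s['tool_pos']); r=R.from_quat(s['eef_rot'])
for o in ([0,0,0],[0,.035,0],[0,-.035,0],[0,0,-.064]): print(o,proj('side',p+r.apply(o)),((proj('side',p+r.apply(o))-[180,120])*3.5).round())
print(r.as_matrix().round(3))
snap('top','top4')
E
```

```text
[0, 0, 0] [271.62734535 215.46430482] [321. 334.]
[0, 0.035, 0] [265.49546778 203.89855457] [299. 294.]
[0, -0.035, 0] [278.1215676  227.71349797] [343. 377.]
[0, 0, -0.064] [273.90569314 193.34591589] [329. 257.]
[[-0.907  0.422 -0.   ]
 [ 0.421  0.907  0.019]
 [ 0.008  0.017 -1.   ]]
```

View pics/top4.png

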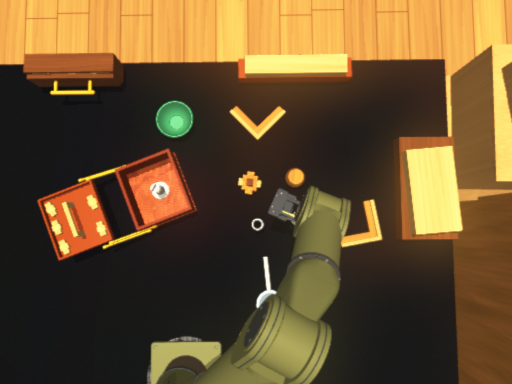

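View pics/side4.png

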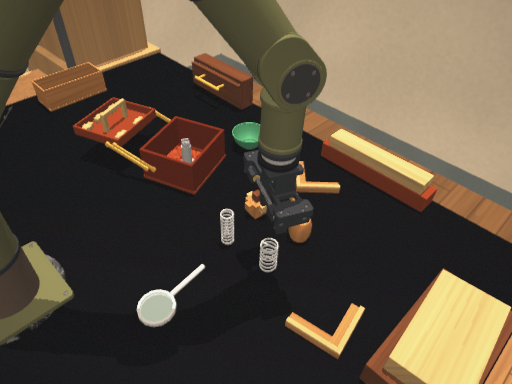

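```bash
python3 -m creep '[1,2,25,0.8,-0.5,-1,0,0,25,0,0,0,0,0,20,0,0,0,0,0,0,0,0,0]'; python3 plan.py .4643 -.334 .037 66
python3 - <<'E'
from h import *
d=snap('side','side5'); cv2.imwrite('pics/side5z.png',cv2.resize(d['color'][150:290,200:340],None,fx=4.2,fy=4.2,interpolation=cv2.INTER_CUBIC)[:,:,::-1])
E
```

```text
clock: 8.2
tool_pos: [0.4759, -0.318, 0.0999]
eef_rot: [0.197, 0.98, 0.004, 0.008]
contact_force: [-0.2, 1.1, 0.3]
opening: 0.797
t 8.2 dist mm [-11.6 -16.  -62.9] turn -1.3 F [-0.2  1.1  0.3] open 70.2 n 2
[2.7,-10,31.3,0.3,0.4,0.7,2.4,-9.8,31.4,0.3,0.4,0.7]
```

View pics/side5z.png

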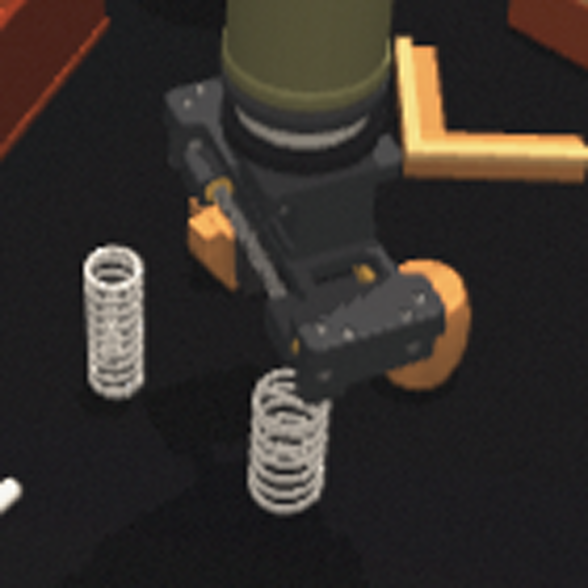

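```bash
python3 -m creep '[4,-19,-2,0.5,0.8,1,0,0,0,0,0,0]'; python3 plan.py .4643 -.334 .037 66;python3 -m creep '[0,0,0,0,0,0,0,0,0,0,0,0]'; python3 plan.py .4643 -.334 .037 66
```

```text
clock: 8.42
tool_pos: [0.4689, -0.3311, 0.1061]
eef_rot: [0.202, 0.979, 0.002, 0.002]
contact_force: [-0.9, -1.1, -0.5]
opening: 0.792
t 8.42 dist mm [ -4.6  -2.9 -69.1] turn -0.7 F [-0.9 -1.1 -0.5] open 69.7 n 2
[1.7,-2.4,34.6,0.1,0.1,0.4,1.6,-2.3,34.6,0.1,0.1,0.4]
clock: 8.58
tool_pos: [0.4719, -0.3293, 0.1092]
eef_rot: [0.2, 0.98, 0.002, 0.005]
contact_force: [0.8, -0.2, 0.2]
opening: 0.797
t 8.58 dist mm [ -7.6  -4.7 -72.2] turn -0.9 F [ 0.8 -0.2  0.2] open 70.2 n 2
[2.9,-3.9,36.1,0.2,0.3,0.5,2.7,-3.8,36.1,0.2,0.3,0.5]
```

```bash
python3 -m creep '[4,-6,10,0,0.4,0.5,2,-2,12,0,0.2,0.3,1,-1,12,0,0.2,0.2]'; python3 plan.py .4643 -.334 .037 66 12
```

```text
clock: 8.83
tool_pos: [0.4657, -0.3342, 0.0773]
eef_rot: [0.208, 0.978, 0.003, 0.003]
contact_force: [-0.7, 0.6, -0.8]
opening: 0.793
t 8.83 dist mm [ -1.4   0.2 -40.3] turn -0.0 F [-0.7  0.6 -0.8] open 69.9 n 4
[0.4,-0.2,10.1,0.1,0.1,0,0.4,-0.1,10.1,0.1,0.1,0,0.4,-0.1,10.1,0.1,0.1,0,0.4,-0.1,10.1,0.1,0.1,0.0]
```

```bash
python3 -m creep '[1,0,11,0,0.2,0,1,0,11,0,0.2,0,1,0,11,0,0.2,0]'; python3 plan.py .4643 -.334 .037 66 12
```

```text
clock: 9.08
tool_pos: [0.4614, -0.3323, 0.0392]
eef_rot: [0.208, 0.978, 0.005, -0.004]
contact_force: [-0.8, -0.7, -0.2]
opening: 0.795
t 9.08 dist mm [ 2.9 -1.7 -2.2] turn 0.0 F [-0.8 -0.7 -0.2] open 70.0 n 1
[-3.3,-0.4,2.2,0.4,-0.6,-0.0]
```

```bash
python3 -m creep '[1,0,7,0,0.2,0,1,0,2,0,0.2,0,1,0,2,0,0.2,0]' 0 25; python3 plan.py .4643 -.334 .037 66 12
```

```text
clock: 9.33
tool_pos: [0.4563, -0.3291, 0.023]
eef_rot: [0.208, 0.978, 0.007, -0.013]
contact_force: [-0.6, -0.6, -0.3]
opening: 0.593
t 9.33 dist mm [ 8.  -4.9 14. ] turn -0.0 F [-0.6 -0.6 -0.3] open 52.2 n 2
[-4.4,-0.5,-7.1,0.2,-0.8,0,-4.5,-0.6,-7.1,0.2,-0.8,0.0]
```

```bash
python3 -m creep '[-7,0,-12,0.4,-1.4,0]'; python3 plan.py .4643 -.334 .037 66 
```

```text
clock: 9.42
tool_pos: [0.461, -0.3315, 0.0328]
eef_rot: [0.208, 0.978, 0.002, -0.004]
contact_force: [0.0, 0.6, 0.6]
opening: 0.516
t 9.42 dist mm [ 3.3 -2.5  4.2] turn 0.0 F [0.  0.6 0.6] open 45.4 n 1
[-4,-1,-4.3,0.1,-0.5,-0.0]
```

```bash
python3 -m creep '[-2,0,-1,0.1,-0.5,0,0,0,0,0,0,0,0,0,0,0,0,0]'; python3 plan.py .4643 -.334 .037 66
python3 - <<'E'
from h import *
d=snap('side','side6'); cv2.imwrite('pics/side6z.png',cv2.resize(d['color'][150:290,200:340],None,fx=4.2,fy=4.2,interpolation=cv2.INTER_CUBIC)[:,:,::-1])
E
```

```text
clock: 9.67
tool_pos: [0.4662, -0.3333, 0.0374]
eef_rot: [0.208, 0.978, -0.001, 0.004]
contact_force: [0.4, -0.5, -1.0]
opening: 0.479
t 9.67 dist mm [-1.9 -0.7 -0.4] turn -0.0 F [ 0.4 -0.5 -1. ] open 42.2 n 1
[1.4,-1.4,0.4,-0.1,0.5,0.0]
```

View pics/side6z.png

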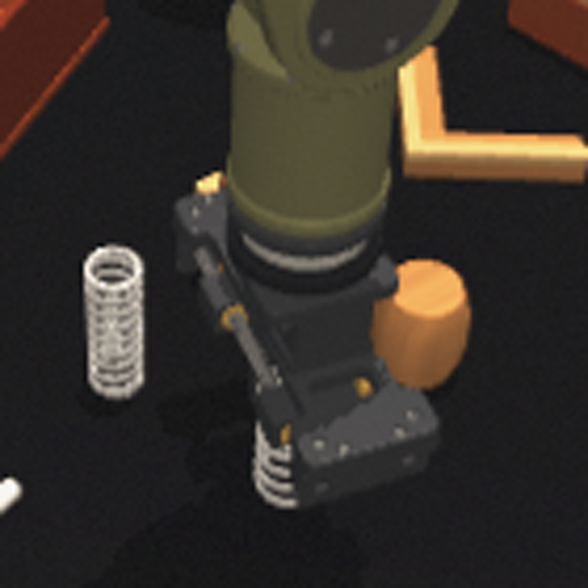

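```bash
python3 -m creep '[0,0,-3,0,0.3,0,0,0,-15,0,0,0,0,0,-30,0,0,0,0,0,-35,0,0,0,0,0,-35,0,0,0]'; python3 plan.py .552 .077 .22 108.5 40
python3 - <<'E'
from h import *
d=snap('side','side7'); cv2.imwrite('pics/side7z.png',cv2.resize(d['color'][100:270,200:370],None,fx=3.5,fy=3.5,interpolation=cv2.INTER_CUBIC)[:,:,::-1])
E
```

```text
clock: 10.13
tool_pos: [0.4614, -0.3302, 0.1535]
eef_rot: [0.207, 0.978, 0.002, -0.006]
contact_force: [0.0, -1.1, -2.0]
opening: 0.476
t 10.13 dist mm [ 90.6 407.2  66.5] turn 42.4 F [ 0.  -1.1 -2. ] open 41.9 n 11
[7.6,37.2,-5.9,0,-0.1,-3.9,5,37.6,-5.9,0,-0.1,-3.9,2.5,37.9,-6,0,-0.1,-3.9,-0.1,37.9,-6,0,-0.1,-3.9,-2.6,37.8,-6,0,-0.1,-3.9]
[-5.2,37.6,-6,0,-0.1,-3.9,-7.7,37.1,-6,0,-0.1,-3.9,-10.2,36.5,-6,0,-0.1,-3.9,-12.6,35.8,-6,0,-0.1,-3.9,-15,34.8,-6,0,-0.1,-3.9]
[-17.3,33.7,-6,0,-0.1,-3.9]
```

View pics/side7z.png

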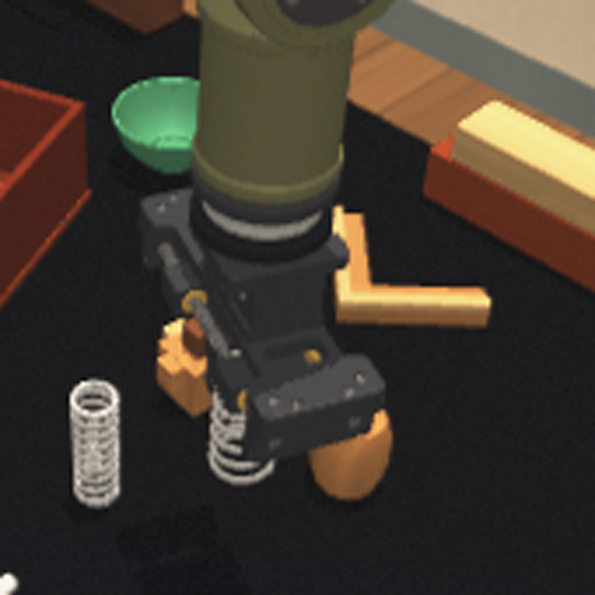

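```bash
python3 -m creep '[0,5,-35,0,0,0,5,25,-28,0,0,-3.5,4,38,-4,0,0,-4,2,38,-2,0,0,-4,0,38,0,0,0,-4]'; python3 plan.py .552 .077 .22 108.5 40
```

```text
clock: 10.6
tool_pos: [0.4989, -0.2017, 0.2356]
eef_rot: [0.08, 0.997, -0.006, 0.003]
contact_force: [0.6, 0.2, -1.0]
opening: 0.481
t 10.6 dist mm [ 53.1 278.7 -15.6] turn 27.7 F [ 0.6  0.2 -1. ] open 42.3 n 8
[-1,35.5,1.6,-0.1,0,-3.5,-3.1,35.3,1.6,-0.1,0,-3.5,-5.3,35.1,1.7,-0.1,0,-3.5,-7.4,34.7,1.7,-0.1,0,-3.5,-9.4,34.2,1.8,-0.1,0,-3.5]
[-11.5,33.6,1.8,-0.1,0,-3.5,-13.5,32.8,1.9,-0.1,0,-3.5,-15.4,31.9,1.9,-0.1,0,-3.5]
```

```bash
python3 -m creep '[-1,36,0,0,0,-3.7,-3,36,0,0,0,-3.7,-5,35,0,0,0,-3.7,-7,35,0,0,0,-3.7,-9,34,0,0,0,-3.7]'; python3 plan.py .552 .077 .22 108.5 40
```

```text
clock: 11.02
tool_pos: [0.5295, -0.0181, 0.2363]
eef_rot: [-0.089, 0.996, -0.008, 0.004]
contact_force: [-0.0, -0.4, -0.7]
opening: 0.481
t 11.02 dist mm [ 22.5  95.1 -16.3] turn 8.3 F [-0.  -0.4 -0.7] open 42.4 n 3
[-12.9,30,5,-0.3,0.1,-2.8,-14.4,29.3,5.2,-0.3,0.1,-2.8,-15.8,28.5,5.3,-0.3,0.1,-2.8]
```

```bash
python3 -m creep '[-13,30,5,-0.3,0,-3,-14,28,8,-0.3,0,-2.8,-13,20,10,-0.3,0,-2,-2,3,5,0,0,0]'; python3 plan.py .552 .077 .175 108.5 40
```

```text
clock: 11.35
tool_pos: [0.5533, 0.0847, 0.2096]
eef_rot: [-0.166, 0.986, 0.003, 0.006]
contact_force: [-0.6, 0.5, -0.9]
opening: 0.476
t 11.35 dist mm [ -1.3  -7.7 -34.6] turn -0.7 F [-0.6  0.5 -0.9] open 41.9 n 1
[4.2,-7,34.5,0.2,0.8,0.7]
```

```bash
python3 -m creep '[0,0,0,0,0,0]'; python3 plan.py .552 .077 .175 108.5 40
```

```text
clock: 11.43
tool_pos: [0.5527, 0.0862, 0.2087]
eef_rot: [-0.168, 0.986, 0.003, 0.006]
contact_force: [-1.1, 0.1, -1.1]
opening: 0.479
t 11.43 dist mm [ -0.7  -9.2 -33.7] turn -0.8 F [-1.1  0.1 -1.1] open 42.2 n 1
[4.1,-8.6,33.6,0.3,0.7,0.8]
```

```bash
python3 -m creep '[4,-8,12,0.3,0.7,0.7,0,0,12,0,0,0,0,0,8,0,0,0]'; python3 plan.py .552 .077 .175 108.5 40
python3 - <<'E'
from h import *
snap('top','top8')
d=snap('side','side8'); cv2.imwrite('pics/side8z.png',cv2.resize(d['color'][70:210,120:280],None,fx=5,fy=4.2*5/4.2*.85,interpolation=cv2.INTER_CUBIC)[:,:,::-1])
cv2.imwrite('pics/side8z.png',cv2.resize(d['color'][80:200,125:245],None,fx=5,fy=5,interpolation=cv2.INTER_CUBIC)[:,:,::-1])
E
python3 plan.py .552 .077 .175 108.5 40
```

```text
clock: 11.68
tool_pos: [0.5521, 0.0727, 0.1765]
eef_rot: [-0.159, 0.987, -0.002, 0.0]
contact_force: [-0.3, 0.3, -1.1]
opening: 0.48
t 11.68 dist mm [-0.1  4.3 -1.5] turn 0.2 F [-0.3  0.3 -1.1] open 42.3 n 1
[-1.2,4.1,1.5,-0.3,0,-0.2]
t 11.78 dist mm [ 0.7  5.1 -0.9] turn 0.3 F [-0.  -0.8 -0.9] open 42.2 n 1
[-2.3,4.7,0.9,-0.3,-0.2,-0.3]
```

View pics/side8z.png

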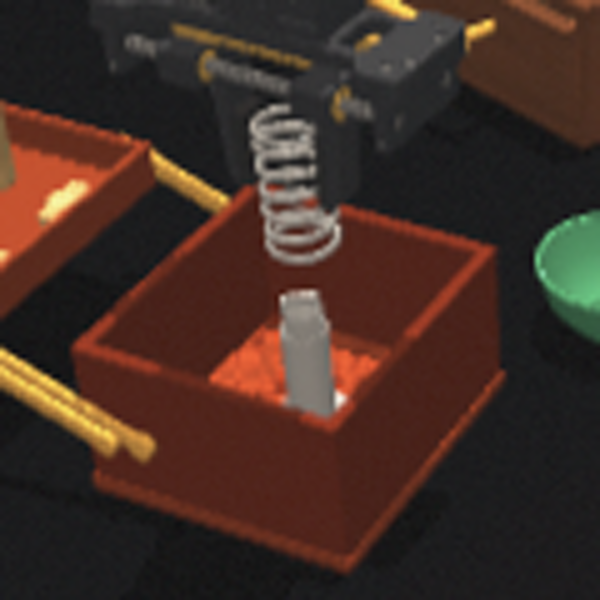

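View pics/top8.png

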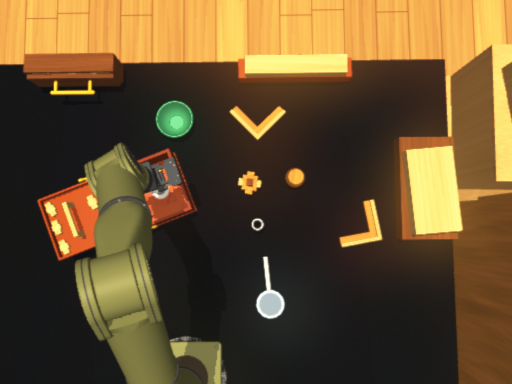

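```bash
cat > chk.py <<'E'
from h import *
import sys
def run(org,zoom,h=.0375,dx=0.,dy=0.):
    # h: TCP height above spring bottom
    s=get_state(); p=np.array(s['tool_pos']); r=R.from_quat(s['eef_rot'])
    for nm,z in (('top',h-.0735),('bot',h-.0015)):
        w=p+r.apply([dx,dy,z]); uv=proj('side',w); 
        ring=np.array([proj('side',p+r.apply([dx+.0195*np.cos(a),dy+.0195*np.sin(a),z])) for a in np.linspace(0,6.28,60)])
        f=lambda u:((np.asarray(u)-org+.5)*zoom-.5).round(0)
        print(nm,w.round(4),'c',f(uv),'ring u',f([ring[:,0].min(),0])[0],f([ring[:,0].max(),0])[0],'v',f([0,ring[:,1].min()])[1],f([0,ring[:,1].max()])[1])
E
python3 - <<'E'
from chk import *
run([125,80],5)
_,_,i=load('side'); cv2.imwrite('pics/sp8.png',cv2.resize(i[98:136,170:198],None,fx=15,fy=15,interpolation=cv2.INTER_CUBIC)[:,:,::-1])
run([170,98],15)
E
```

```text
top [0.5513 0.0721 0.2119] c [289. 129.] ring u 252.0 327.0 v 110.0 149.0
bot [0.5513 0.0717 0.1399] c [302. 244.] ring u 266.0 338.0 v 224.0 264.0
top [0.5513 0.0721 0.2119] c [194. 119.] ring u 81.0 306.0 v 62.0 178.0
bot [0.5513 0.0717 0.1399] c [232. 463.] ring u 124.0 339.0 v 404.0 524.0
```

View pics/sp8.png

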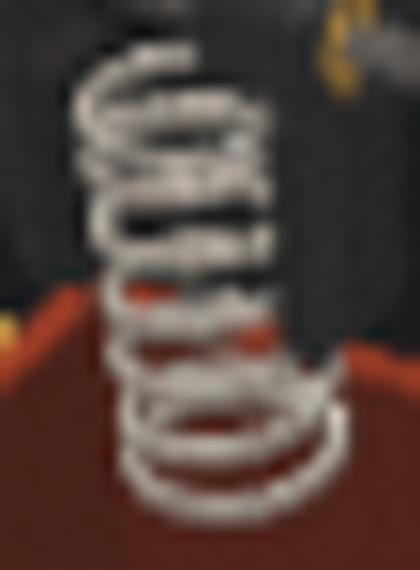

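```bash
python3 -m creep '[-2,5,8,-0.3,-0.2,-0.3,0,0,10,0,0,0]'; python3 plan.py .5516 .0778 .14 108.5 40
```

```text
clock: 11.95
tool_pos: [0.5531, 0.0755, 0.1587]
eef_rot: [-0.159, 0.987, -0.0, 0.002]
contact_force: [0.1, -0.9, -1.7]
opening: 0.482
t 11.95 dist mm [ -1.5   2.3 -18.7] turn 0.2 F [ 0.1 -0.9 -1.7] open 42.4 n 1
[0.8,2.7,18.7,-0,0.2,-0.2]
```

```bash
python3 -m creep '[1,3,8,0,0.2,0,0.5,0,8,0,0,0]'; python3 plan.py .5516 .0778 .14 108.5 40
```

```text
clock: 12.12
tool_pos: [0.5508, 0.0772, 0.1412]
eef_rot: [-0.158, 0.987, -0.0, 0.001]
contact_force: [0.8, 0.6, -0.8]
opening: 0.478
t 12.12 dist mm [ 0.8  0.6 -1.2] turn 0.3 F [ 0.8  0.6 -0.8] open 42.1 n 1
[-0.9,0.3,1.2,-0.1,0.1,-0.3]
```

```bash
python3 -m creep '[-1,0.5,5,0,0,0,0,0,6,0,0,0]'; python3 plan.py .5516 .0778 .12 108.5 40;python3 - <<'E'
from h import *
i=snap('side','side9')['color']; cv2.imwrite('pics/sp9.png',cv2.resize(i[104:154,160:210],None,fx=12,fy=12,interpolation=cv2.INTER_CUBIC)[:,:,::-1])
E
```

```text
clock: 12.28
tool_pos: [0.551, 0.078, 0.1282]
eef_rot: [-0.159, 0.987, -0.001, -0.0]
contact_force: [0.1, 0.5, -0.2]
opening: 0.483
t 12.28 dist mm [ 0.6 -0.2 -8.2] turn 0.2 F [ 0.1  0.5 -0.2] open 42.5 n 1
[-0.5,-0.4,8.2,-0.1,-0,-0.2]
```

View pics/sp9.png

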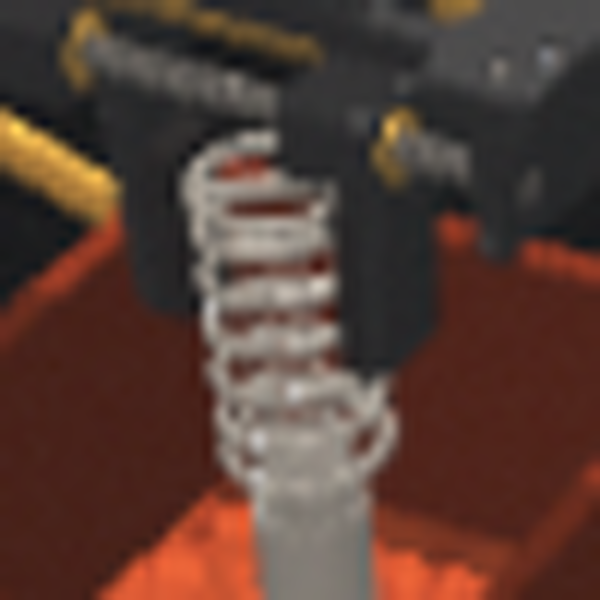

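```bash
python3 -m creep '[0,0,8,0,0,0,0,0,8,0,0,0,0,0,8,0,0,0]'; python3 plan.py .5516 .0778 .08 108.5 40
```

```text
clock: 12.58
tool_pos: [0.5511, 0.078, 0.102]
eef_rot: [-0.159, 0.987, -0.001, -0.0]
contact_force: [-0.5, 0.1, -1.1]
opening: 0.478
t 12.58 dist mm [  0.5  -0.2 -22. ] turn 0.2 F [-0.5  0.1 -1.1] open 42.1 n 1
[-0.4,-0.3,22,-0.1,-0,-0.2]
```

```bash
python3 -m creep '[0,0,8,0,0,0,0,0,8,0,0,0,0,0,8,0,0,0]'; python3 plan.py .5516 .0778 .063 108.5 40
```

```text
clock: 12.83
tool_pos: [0.5511, 0.078, 0.0753]
eef_rot: [-0.159, 0.987, -0.001, -0.0]
contact_force: [-0.2, 0.2, -0.4]
opening: 0.48
t 12.83 dist mm [  0.5  -0.2 -12.3] turn 0.2 F [-0.2  0.2 -0.4] open 42.3 n 1
[-0.4,-0.3,12.3,-0.1,-0,-0.2]
```

```bash
python3 -m creep '[0,0,5,0,0,0,0,0,5,0,0,0]'; python3 -m creep '[0,0,4,0,0,0]';  python3 plan.py .5516 .0778 .049 108.5 40
```

```text
clock: 13.0
tool_pos: [0.5506, 0.0779, 0.0632]
eef_rot: [-0.159, 0.987, -0.001, -0.001]
contact_force: [-0.8, -0.1, -0.2]
opening: 0.479
clock: 13.08
tool_pos: [0.5504, 0.0779, 0.0584]
eef_rot: [-0.159, 0.987, -0.001, -0.001]
contact_force: [-1.3, 0.4, -1.4]
opening: 0.483
t 13.08 dist mm [ 1.2 -0.1 -9.4] turn 0.2 F [-1.3  0.4 -1.4] open 42.6 n 1
[-1.1,-0.5,9.4,-0.1,-0.1,-0.2]
```

```bash
python3 -m creep '[-1,0,4,0,0,0]'; python3 -m creep '[0,0,3,0,0,0]';  python3 plan.py .5516 .0778 .049 108.5 40
```

```text
clock: 13.17
tool_pos: [0.5512, 0.0782, 0.0539]
eef_rot: [-0.159, 0.987, -0.001, -0.001]
contact_force: [-0.4, -0.4, -1.1]
opening: 0.479
clock: 13.25
tool_pos: [0.5515, 0.0782, 0.0504]
eef_rot: [-0.159, 0.987, -0.001, -0.001]
contact_force: [-0.2, 0.0, -1.6]
opening: 0.484
t 13.25 dist mm [ 0.1 -0.4 -1.4] turn 0.2 F [-0.2  0.  -1.6] open 42.6 n 1
[0,-0.4,1.4,-0.1,-0.1,-0.2]
```

In the slot without snagging, it seems. Press gently until the flange answers.

```bash
python3 -m creep '[0,0,2,0,0,0]'; python3 -m creep '[0,0,2,0,0,0,0,0,1,0,0,0]';  python3 plan.py .5516 .0778 .049 108.5 40; python3 - <<'E'
from h import *
i=snap('side','side10')['color']; cv2.imwrite('pics/sp10.png',cv2.resize(i[110:170,155:215],None,fx=10,fy=10,interpolation=cv2.INTER_CUBIC)[:,:,::-1])
E
```

```text
clock: 13.33
tool_pos: [0.5515, 0.0783, 0.0481]
eef_rot: [-0.159, 0.987, -0.001, -0.001]
contact_force: [0.4, 0.2, -0.6]
opening: 0.483
clock: 13.5
tool_pos: [0.5519, 0.0779, 0.0468]
eef_rot: [-0.159, 0.987, -0.001, -0.001]
contact_force: [-3.1, -1.0, 12.0]
opening: 0.478
t 13.5 dist mm [-0.3 -0.1  2.2] turn 0.2 F [-3.1 -1.  12. ] open 42.1 n 1
[0.3,-0,-2.2,-0.1,-0.1,-0.2]
```

View pics/sp10.png

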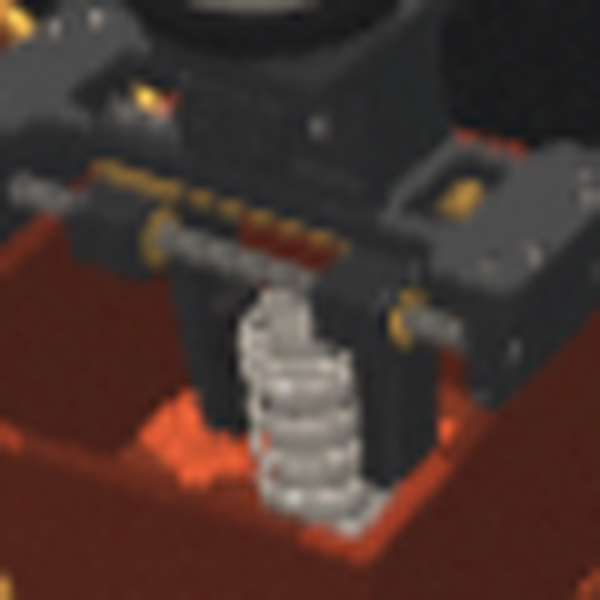

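```bash
python3 -m creep '[0,0,-1,0,0,0,0,0,0,0,0,0,0,0,0,0,0,0]' 62; python3 plan.py .5516 .0778 .049 108.5 40; 
```

```text
clock: 13.8
tool_pos: [0.5529, 0.0782, 0.0493]
eef_rot: [-0.159, 0.987, -0.001, 0.001]
contact_force: [-0.8, 0.2, -0.4]
opening: 0.681
t 13.8 dist mm [-1.3 -0.4 -0.3] turn 0.2 F [-0.8  0.2 -0.4] open 60.0 n 1
[1.3,-0,0.2,-0.2,0.1,-0.2]
```

```bash
python3 -m creep '[1,0,-12,0,0,0,0,0,-15,0,0,0,0,0,-15,0,0,0]'; python3 plan.py .5516 .0778 .2 108.5 40; 
```

```text
clock: 14.05
tool_pos: [0.5499, 0.0776, 0.091]
eef_rot: [-0.159, 0.987, -0.002, -0.002]
contact_force: [0.6, 0.1, 0.7]
opening: 0.706
t 14.05 dist mm [  1.7   0.2 109. ] turn 0.2 F [0.6 0.1 0.7] open 62.2 n 3
[-0.4,-0.2,-36.3,-0,-0.1,-0.1,-0.5,-0.2,-36.3,-0,-0.1,-0.1,-0.5,-0.2,-36.3,-0,-0.1,-0.1]
```

```bash
python3 -m creep '[1,0,-25,0,0,0,0,0,-30,0,0,0,0,0,-30,0,0,0,0,0,-30,0,0,0]'; python3 plan.py .465 .303 .22 111 40; python3 - <<'E'
from h import *
snap('top','top11')
i=snap('side','side11')['color']; cv2.imwrite('pics/sp11.png',cv2.resize(i[110:180,145:215],None,fx=8.5,fy=8.5,interpolation=cv2.INTER_CUBIC)[:,:,::-1])
E
```

```text
clock: 14.38
tool_pos: [0.5462, 0.0769, 0.2103]
eef_rot: [-0.159, 0.987, -0.002, -0.005]
contact_force: [0.5, 0.7, -0.6]
opening: 0.706
t 14.38 dist mm [-81.2 226.1   9.7] turn 2.6 F [ 0.5  0.7 -0.6] open 62.2 n 7
[0.9,34.3,-1.4,-0,-0.1,-0.4,0.6,34.3,-1.4,-0,-0.1,-0.4,0.4,34.3,-1.4,-0,-0.1,-0.4,0.2,34.3,-1.4,-0,-0.1,-0.4,-0.1,34.3,-1.4,-0,-0.1,-0.4]
[-0.3,34.3,-1.4,-0,-0.1,-0.4,-0.5,34.3,-1.4,-0,-0.1,-0.4]
```

View pics/sp11.png

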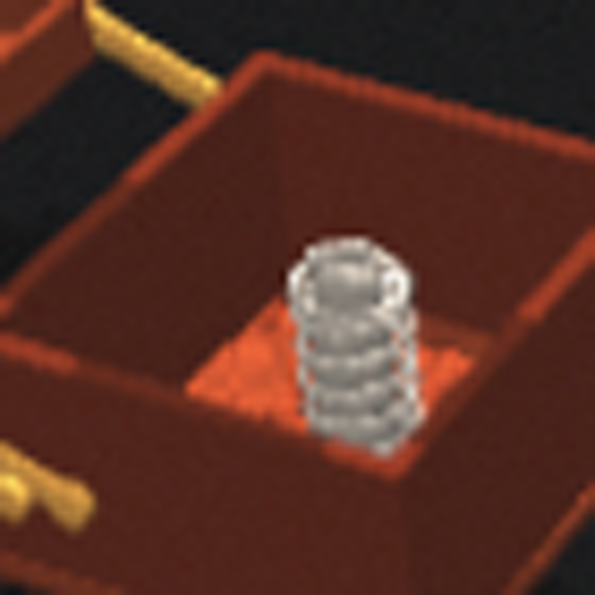

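```bash
python3 - <<'E'
from h import *
for z in (.0855,.0995):
    r=np.array([proj('side',[.552+.0195*np.cos(a),.0777+.0195*np.sin(a),z]) for a in np.linspace(0,6.28,50)])
    f=(r-[145,110]+.5)*8.5; print(z,f.min(0),f.max(0))
E
```

```text
0.0855 [290.759448   253.62918381] [407.94235966 323.10639663]
0.0995 [286.51927677 219.6974175 ] [404.69033536 288.88961833]
```

```bash
python3 -m creep '[1,35,-4,0,0,-0.5,1,35,-2,0,0,-0.5,0,35,0,0,0,-0.5,0,35,0,0,0,-0.5,0,35,0,0,0,-0.5]'; python3 plan.py .4648 .3033 .2 111.2 40
```

```text
clock: 14.9
tool_pos: [0.4939, 0.2354, 0.2213]
eef_rot: [-0.17, 0.985, -0.006, 0.003]
contact_force: [0.5, -1.0, -0.4]
opening: 0.706
t 14.9 dist mm [-29.1  67.9 -21.3] turn 1.6 F [ 0.5 -1.  -0.4] open 62.2 n 2
[2.4,37,10.2,-0.3,0.1,-0.8,1.8,36.9,10.4,-0.3,0.1,-0.8]
```

```bash
python3 -m creep '[2,36,5,-0.5,0,-0.8,2,30,5,-0.3,0,-0.8,0,0,0,0,0,0]'; python3 plan.py .4648 .3033 .119 111.2 40
```

```text
clock: 15.15
tool_pos: [0.4615, 0.3074, 0.2114]
eef_rot: [-0.19, 0.982, 0.005, 0.001]
contact_force: [-0.1, 1.4, -0.5]
opening: 0.702
t 15.15 dist mm [  3.3  -4.1 -92.4] turn -0.7 F [-0.1  1.4 -0.5] open 61.9 n 3
[-0.4,-2,30.8,0.2,0.1,0.2,-0.4,-1.9,30.8,0.2,0.1,0.2,-0.5,-1.8,30.8,0.2,0.1,0.2]
```

```bash
python3 -m creep '[-1,-6,15,0.5,0,0.5,0,0,15,0,0,0]'; python3 plan.py .4648 .3033 .119 111.2 40;python3 - <<'E'
from h import *
i=snap('side','side12')['color']; cv2.imwrite('pics/s12.png',cv2.resize(i[60:160,50:200],None,fx=5,fy=5,interpolation=cv2.INTER_CUBIC)[:,:,::-1])
E
```

```text
clock: 15.32
tool_pos: [0.4641, 0.3061, 0.1831]
eef_rot: [-0.189, 0.982, 0.002, 0.004]
contact_force: [0.4, -0.2, -0.8]
opening: 0.705
t 15.32 dist mm [  0.7  -2.8 -64.1] turn -0.6 F [ 0.4 -0.2 -0.8] open 62.1 n 2
[0.5,-1.6,32,0.1,0.3,0.3,0.3,-1.5,32.1,0.1,0.3,0.3]
```

View pics/s12.png

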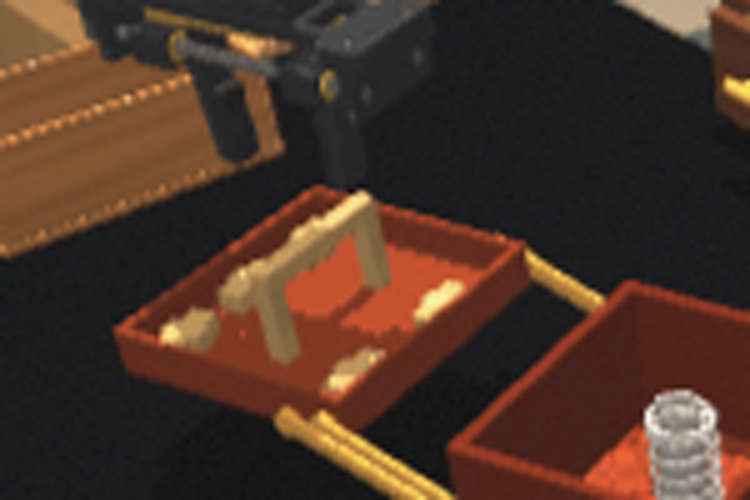

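```bash
python3 -m creep '[1,-3,18,0,0.3,0.3,0,0,20,0,0,0,0,0,16,0,0,0]'; python3 plan.py .4648 .3033 .119 111.2 40; python3 - <<'E'
from h import *
print(proj('side',[.4648,.3033,.138]))
E
```

```text
clock: 15.62
tool_pos: [0.4645, 0.3019, 0.1276]
eef_rot: [-0.186, 0.983, 0.002, 0.002]
contact_force: [0.6, -0.3, 0.2]
opening: 0.702
t 15.62 dist mm [ 0.3  1.4 -8.6] turn -0.2 F [ 0.6 -0.3  0.2] open 61.8 n 1
[-0.8,1.2,8.6,0.2,0.2,0.2]
[112.9189306  107.60205005]
```

```bash
python3 -m creep '[-1,1,9,0,0,0,0,0,0,0,0,0]' 0 40; python3 plan.py .4648 .3033 .119 111.2 40;python3 -m creep '[0,0,0,0,0,0,0,0,0,0,0,0]';python3 plan.py .4648 .3033 .119 111.2 40
```

```text
clock: 15.78
tool_pos: [0.4641, 0.3007, 0.116]
eef_rot: [-0.185, 0.983, -0.0, -0.001]
contact_force: [-0.0, -0.4, -0.9]
opening: 0.579
t 15.78 dist mm [0.7 2.6 3. ] turn -0.2 F [-0.  -0.4 -0.9] open 51.0 n 1
[-1.6,2.1,-3,0,-0.1,0.2]
clock: 15.95
tool_pos: [0.4645, 0.3002, 0.1166]
eef_rot: [-0.185, 0.983, -0.0, -0.001]
contact_force: [0.6, 0.5, 0.4]
opening: 0.424
t 15.95 dist mm [0.3 3.1 2.4] turn -0.1 F [0.6 0.5 0.4] open 37.4 n 1
[-1.4,2.7,-2.4,-0,-0.1,0.1]
```

```bash
python3 -m creep '[0,2.5,-2,0,0,0,0,0,0,0,0,0,0,0,0,0,0,0,0,0,0,0,0,0]';python3 -m creep '[0,0,0,0,0,0,0,0,0,0,0,0]'; sed -i 's/^V=.*/V=np.array([0.5487,0.0826,0.371])/' arc.py; python3 arc.py 0 0.15
```

```text
clock: 16.28
tool_pos: [0.4652, 0.3029, 0.1218]
eef_rot: [-0.184, 0.983, 0.0, 0.001]
contact_force: [-0.7, 3.8, -3.8]
opening: 0.129
clock: 16.45
tool_pos: [0.4652, 0.303, 0.1218]
eef_rot: [-0.184, 0.983, 0.0, 0.001]
contact_force: [-1.0, -0.1, -2.7]
opening: 0.132
t 16.45 q 2.248 radius 0.132 along 0.0021 F [-1.  -0.1 -2.7] open 11.6 tilt 0.16
orient err [ 0.   0.2 -0. ]
[np.float64(-0.0), np.float64(-10.0), np.float64(-17.0)]
[np.float64(-0.0), np.float64(-11.0), np.float64(-16.0)]
[np.float64(-0.0), np.float64(-13.0), np.float64(-14.0)]
[np.float64(-0.0), np.float64(-15.0), np.float64(-12.0)]
[np.float64(-0.0), np.float64(-17.0), np.float64(-10.0)]
```

```bash
python3 -m creep '[0,-8,-17,0,0,0,0,-11,-16,0,0,0,0,-13,-14,0,0,0,0,-15,-12,0,0,0]'; python3 arc.py 0 0.15
```

```text
clock: 16.78
tool_pos: [0.4796, 0.2652, 0.1788]
eef_rot: [-0.188, 0.982, 0.004, -0.0]
contact_force: [1.0, 2.9, -6.8]
opening: 0.129
t 16.7833 q 1.714 radius 0.1334 along 0.0019 F [ 1.   2.9 -6.8] open 11.4 tilt 0.51
orient err [0.5 0.  0.5]
[np.float64(0.0), np.float64(-17.0), np.float64(-8.0)]
[np.float64(0.0), np.float64(-17.0), np.float64(-8.0)]
[np.float64(0.0), np.float64(-18.0), np.float64(-6.0)]
[np.float64(0.0), np.float64(-18.0), np.float64(-3.0)]
[np.float64(0.0), np.float64(-19.0), np.float64(-1.0)]
```

```bash
python3 -m creep '[0,-17,-8,0.3,0,0.3,0,-18,-7,0,0,0,0,-18,-5,0,0,0,0,-19,-2,0,0,0,0,-19,0,0,0,0]'; python3 arc.py 0 0.15
```

```text
clock: 17.2
tool_pos: [0.5068, 0.1962, 0.2072]
eef_rot: [-0.193, 0.981, 0.015, 0.001]
contact_force: [-7.0, 3.0, 13.0]
opening: 0.134
t 17.2 q 1.107 radius 0.1335 along 0.002 F [-7.  3. 13.] open 11.8 tilt 1.68
orient err [1.6 0.4 1. ]
[np.float64(0.0), np.float64(-18.0), np.float64(3.0)]
[np.float64(0.0), np.float64(-18.0), np.float64(2.0)]
[np.float64(0.0), np.float64(-17.0), np.float64(5.0)]
[np.float64(0.0), np.float64(-17.0), np.float64(7.0)]
[np.float64(0.0), np.float64(-15.0), np.float64(9.0)]
```

```bash
python3 -m creep '[0,-18,2,0.5,0,0.3,0,-19,2,0.5,0,0.2,0,-18,5,0.2,0,0,0,-17,7,0,0,0]'; python3 arc.py 0 0.15
```

```text
clock: 17.53
tool_pos: [0.5302, 0.1351, 0.1941]
eef_rot: [-0.191, 0.982, 0.009, 0.003]
contact_force: [-1.5, 2.1, -1.0]
opening: 0.126
t 17.5333 q 0.602 radius 0.1331 along 0.0016 F [-1.5  2.1 -1. ] open 11.1 tilt 1.1
orient err [1.  0.5 0.7]
[np.float64(0.0), np.float64(-13.0), np.float64(10.0)]
[np.float64(0.0), np.float64(-13.0), np.float64(9.0)]
[np.float64(0.0), np.float64(-12.0), np.float64(10.0)]
[np.float64(0.0), np.float64(-10.0), np.float64(12.0)]
[np.float64(0.0), np.float64(-9.0), np.float64(13.0)]
```

```bash
python3 -m creep '[0,-14,9,0.4,0,0.3,0,-13,9,0.3,0,0.2,0,-12,10,0,0,0]'; python3 arc.py 0 0.15
```

```text
clock: 17.78
tool_pos: [0.5442, 0.0988, 0.1648]
eef_rot: [-0.186, 0.982, 0.004, 0.004]
contact_force: [-2.3, 6.5, -4.4]
opening: 0.133
t 17.7833 q 0.234 radius 0.1322 along 0.0015 F [-2.3  6.5 -4.4] open 11.7 tilt 0.64
orient err [0.4 0.5 0.2]
[np.float64(0.0), np.float64(-8.0), np.float64(13.0)]
[np.float64(0.0), np.float64(-8.0), np.float64(13.0)]
```

```bash
python3 -m creep '[0,-9,11,0,0,0,0,-7,10,0,0,0]'; python3 arc.py 0 0.15
```

```text
clock: 17.95
tool_pos: [0.5502, 0.0835, 0.1414]
eef_rot: [-0.187, 0.982, 0.005, 0.003]
contact_force: [-11.9, 15.5, 39.2]
opening: 0.127
t 17.95 q 0.016 radius 0.1311 along 0.0016 F [-11.9  15.5  39.2] open 11.2 tilt 0.68
orient err [0.5 0.5 0.3]
[np.float64(0.0), np.float64(-0.0), np.float64(2.0)]
```

```bash
python3 -m creep '[0,-1,0,0,0,0,0,0,0,0,0,0,0,0,0,0,0,0]' 30; python3 arc.py 0 0.15; python3 -m creep '[0,0,0,0,0,0,0,0,-15,0,0,0,0,0,-30,0,0,0,0,0,-30,0,0,0]' 60; python3 - <<'E'
from h import *
snap('top','top13')
i=snap('side','side13')['color']; cv2.imwrite('pics/s13.png',cv2.resize(i[60:200,110:260],None,fx=4,fy=4,interpolation=cv2.INTER_CUBIC)[:,:,::-1])
E
```

```text
clock: 18.2
tool_pos: [0.5512, 0.0811, 0.1379]
eef_rot: [-0.187, 0.982, 0.005, 0.002]
contact_force: [-0.6, 0.2, -0.4]
opening: 0.327
t 18.2 q -0.017 radius 0.1316 along 0.0016 F [-0.6  0.2 -0.4] open 28.8 tilt 0.63
orient err [0.5 0.4 0.3]
[np.float64(-0.0), np.float64(3.0), np.float64(-1.0)]
clock: 18.53
tool_pos: [0.5482, 0.0774, 0.2091]
eef_rot: [-0.187, 0.982, 0.003, -0.004]
contact_force: [0.4, -0.0, 0.6]
opening: 0.62
```

View pics/s13.png

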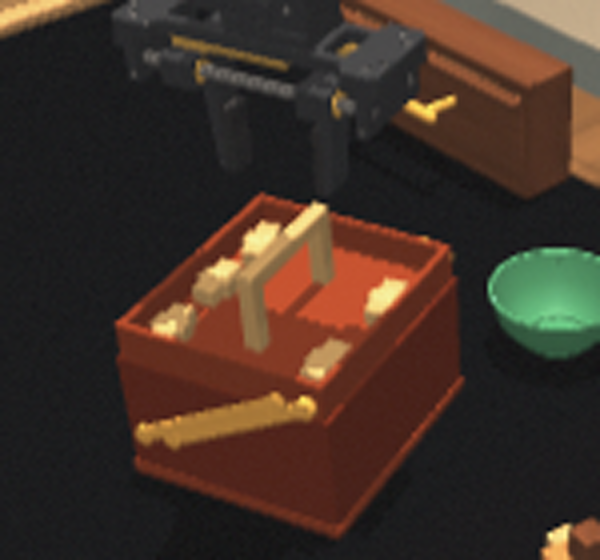

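```bash
python3 -m creep '[0,0,-20,0,0,0,0,25,-20,0,0,0,0,35,-10,0,0,0,0,35,0,0,0,0,0,35,0,0,0,0]'; python3 -m creep '[0,35,0,0,0,0,0,30,0,0,0,0,0,10,0,0,0,0,0,0,0,0,0,0]'; python3 - <<'E'
from h import *
i=snap('top','top14')['color']; cv2.imwrite('pics/t14.png',cv2.resize(i[140:240,95:215],None,fx=6,fy=6,interpolation=cv2.INTER_CUBIC)[:,:,::-1])
i=snap('side','side14')['color']; cv2.imwrite('pics/s14.png',cv2.resize(i[95:200,125:235],None,fx=5.5,fy=5.5,interpolation=cv2.INTER_CUBIC)[:,:,::-1])
for t in ['thin_spring_center','burr','barrel','bowl','lens','corner_a']:
    print(t,[(np.round(x['xy'],1).tolist(),round(x['score'],2)) for x in find_in(t,'top')][:2])
E
```

```text
clock: 19.05
tool_pos: [0.5087, 0.1901, 0.2642]
eef_rot: [-0.176, 0.984, -0.002, 0.004]
contact_force: [1.0, -0.0, -0.3]
opening: 0.681
clock: 19.38
tool_pos: [0.4781, 0.2708, 0.2635]
eef_rot: [-0.181, 0.983, -0.0, 0.005]
contact_force: [0.8, -0.7, 0.5]
opening: 0.686
thin_spring_center [([260.7, 225.4], 0.49)]
burr [([249.6, 181.4], 0.88)]
barrel [([293.8, 176.3], 0.69)]
bowl [([171.6, 121.7], 0.55)]
lens [([267.8, 302.2], 0.84)]
corner_a [([365.6, 234.8], 0.82), ([254.2, 122.5], 0.62)]
```

View pics/s14.png

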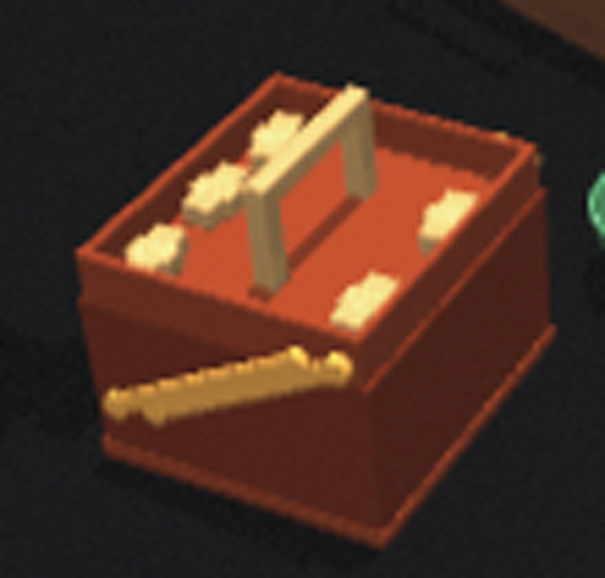

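View pics/t14.png

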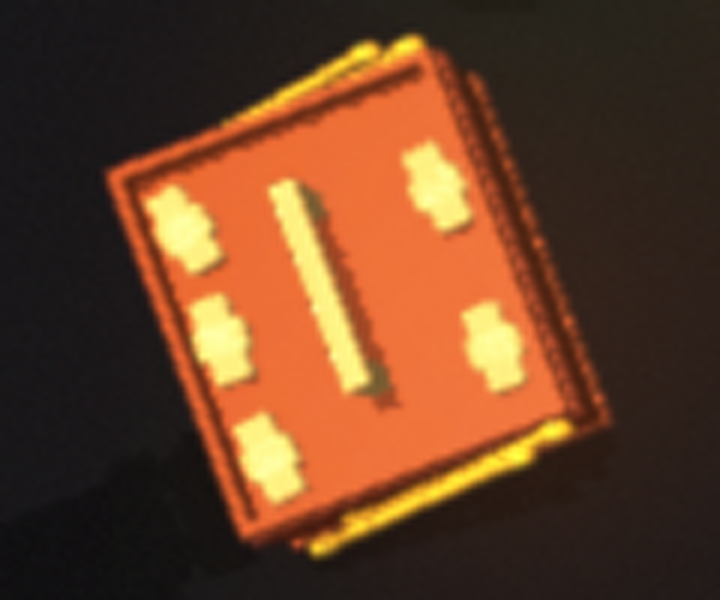

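```bash
python3 - <<'E'
import fit0
from h import *
f=lambda c,uv,o,z:((uv-np.array(o)+.5)*z-.5).round(0)
for q in (0,.05,.1):
    v=[0.5487,0.0826,0.371,q]
    print(q,'side',[f(0,proj('side',fit0.tp(v,'t',p)),[125,95],5.5).tolist() for p in [(.091,.08,.128),(.091,-.08,.128),(-.091,-.08,.128),(-.091,.08,.128),(.05,0,.165),(-.05,0,.165)]],
     'top',[f(0,proj('top',fit0.tp(v,'t',p)),[95,140],6).tolist() for p in [(.091,.08,.128),(.091,-.08,.128),(-.091,-.08,.128),(-.091,.08,.128)]])
E
```

```text
0 side [[278.0, 76.0], [540.0, 147.0], [363.0, 342.0], [78.0, 254.0], [361.0, 88.0], [255.0, 189.0]] top [[105.0, 173.0], [425.0, 47.0], [566.0, 409.0], [242.0, 538.0]]
0.05 side [[271.0, 65.0], [534.0, 136.0], [356.0, 331.0], [70.0, 243.0], [355.0, 77.0], [248.0, 177.0]] top [[95.0, 174.0], [416.0, 47.0], [557.0, 412.0], [232.0, 541.0]]
0.1 side [[264.0, 55.0], [527.0, 126.0], [348.0, 320.0], [62.0, 232.0], [348.0, 66.0], [240.0, 166.0]] top [[84.0, 176.0], [407.0, 48.0], [548.0, 414.0], [221.0, 544.0]]
```

```bash
python3 -m creep '[0,0,0,0,0,0,0,0,0,0,0,0]'; python3 -c "from plant import finish_job; print(finish_job())"
```

```text
clock: 19.95
tool_pos: [0.4809, 0.2651, 0.2636]
eef_rot: [-0.176, 0.984, -0.001, 0.005]
contact_force: [-0.5, -0.7, -0.2]
opening: 0.681
the job is handed in; nothing more can be done
None
```

I swung the tray open to about 2.27 rad, threaded the wide spring over the rod and swung the tray shut again. I handed the job in at about 20 s of the 72 s; no verdict was reported.

- **Spring:** The bar met the slot without snagging, so no corrective twist was needed. I pressed until the flange pushed back with about 12 N. With the gripper lifted clear, the side picture put the spring's top ring where a seated spring's should be, not 14 mm higher. I did not look at the bar in the slot directly, and the closed tray now hides the spring.
- **Tray:** It met its stop with about 39 N of upward force at the wrist, which I released at once. The tray corners in both final pictures match a closing angle of about 0 to 0.01 rad.
- **Bystanders:** The network's last top-view positions agree with the starting ones to within about 4 pixels. That is the size of its own scatter, and I saw no bystander touched.
- **Robot:** It was clear of everything when I handed in, with its measured force at zero within noise.

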